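# Zero the paper counter and add the second tension weight

### The job

Get the masking-paper measuring stand ready for the next run: first turn the knob of its length counter anticlockwise all the way back to its zero stop, then hang the loose second weight by the end bar of its loop from the open hook under the first weight, so that the two hang upright and still as a chain. Leave the tape roll, the filling knife and the lidded tub where they are.

Things in the scene. Friction and masses are not known exactly. Their poses are not given: they have to be found in the camera images.
- stand: Measuring stand, fixed: steel plate 240 (x) x 380 (y) x 12 mm; origin mid underside, x away from the robot's side, z up. At +y a grey console with white 130 mm dial, centre (-68, 110, 96) mm, leaning 35 deg toward -x; paper roll behind. Post at (45, -12) mm bears an overhead arm (z 334-356 mm) to (-70, -110) mm, where the first weight hangs on a pin at z 325 mm; free space below it.
- counter_knob (a joint): Length counter's reset knob, rad: 0 = zero stop, grows clockwise (seen facing the dial) to 3.0; starts at 1.2 to 2.6. Turn it anticlockwise to 0, a hard stop. It stays where left; about 0.06 N m friction. At 0 its white pointer points up the slope (stand's +x) at the dial's long black zero mark.
- knob_grip (a point): On the knob's axis at gripping height, turns with the knob: x along the grip bar to the pointer end, y across the bar, z along the axis out of the dial (35 deg from vertical, toward stand's -x). Black knob: disc 72 mm wide, 10 mm thick, under a bar 64 mm long, 16 mm wide, 35 mm tall above the disc; this point is 24 mm above the disc's top, 11 mm below the bar's top.
- hook_seat (a point): Where the centre of a hung 8 mm bar rests in the open hook under the first weight. Axes as the stand's: hook of 7 mm wire in the xz plane, opening to -x (robot's side). Shank's inner face 9.5 mm to +x; tip 19 mm to -x, its top 23 mm up. The first weight, a dark slab 26 (x) x 70 (y) x 44 mm, begins 55 mm above: bring the bar in over the tip, under the slab. Swings about y, damped.
- second_weight: Loose second weight on the bench, about 0.7 kg: dark slab 90 (x, -40 to +50) x 52 (y) x 20 mm; at x = -38 mm a strap 10 (x) x 16 mm (y) rises to z = 112 mm, and a level wire loop runs from its top to +x. Origin: underside, straight below the loop's end bar; z up. Strap starts toward the robot. Grip the strap across its 16 mm near z = 78 mm, tool tilted. Hangs nearly level.
- loop_bar (a point): Centre of the end bar of the second weight's loop: 8 mm bar along y, 110 mm above the underside, 38 mm in +x from the strap's middle. Loop's side wires (7 mm) at y = +-24 mm, inside opening 41 mm (y) x 29 mm (x). Axes as second_weight.
- tape_roll: Bystander: roll of paper tape lying flat, 104 mm across, 48 mm high; origin centre of underside.
- filling_knife: Bystander: filling knife with wooden handle, about 195 mm long, lying along its x, 18 mm high; origin at its middle, underside.
- filler_tub: Bystander: white lidded tub 90 mm across, 100 mm tall; origin centre of underside.

How it is judged:
By the outcome, as a careful person would: the job done as asked, in the order asked, and still so for the second after the job is handed in, with the robot touching nothing.
It also fails if it takes over 72 s, if anything falls off the work surface, if the arm or the gripper's body presses on something with over 40 N, if the wrist force passes 120 N, or if a joint passes its speed limit or range.

### The arm

A 6-joint arm with a two-finger parallel gripper is mounted at the origin on the work surface. World frame = base frame: x ahead of the robot, y to its left, z up, the work surface at z = 0. Lengths are in m, angles in rad, forces in N, time in s.
With the tool pointing down it reaches from about 0.375 to 0.825 m from the base axis. Payload 5.5 kg.
Tool frame: the origin (TCP) lies on the centre line of the jaws, within the pads' length; the fingertips stand 11 mm ahead of it and the grasp point (between the pads) lies 8 mm behind it (arm.nose_length is the distance from the TCP to the fingertips, in m); x points along the fingers, y is the direction in which the jaws open and shut, and the axes are right-handed (so a half turn about x gives the same grasp; the last joint's range is limited). The gripper opens to 85 mm and grips with 20 to 120 N. Pads are 22 mm wide; open, the fingers measure 114 mm over their backs; the gripper's body (76 mm by 85 mm) begins 54 mm behind the grasp point. The pads swing forward as they close: fully open they stand 13 mm farther back than shut.
Start: joints at [-1.26, 0.314, -0.047, 1.21, 0, 1.571], TCP at [0.183, -0.571, 0.242] pointing down, gripper open.
Joint ranges: [-2.67, 2.67], [-0.69, 1.73], [-1.03, 1.25], [-2.08, 2.16], [-1.42, 1.45], [-3.14, 3.14]. Speed limits (rad/s): [2.39, 2.39, 3.01, 3.14, 3.14, 3.14].

### API

Orientations are given as a unit quaternion [w, x, y, z].
In Python, from plant import arm gives the robot as it stands. The module is installed in compiled form; this text tells all that it offers.
- The arm moves only by the tool step_arm, never from a script. Its argument "increments" is a list of rows, each an object with "turn": the turn, a rotation vector about the tool's x, y, z in degrees, a list of three; "xyz": the shift along the tool's x, y, z in units of 30 mm (1.0 is 30 mm), a list of three; "claw": the opening, from 0 (shut) to 1 (fully open). A call has 1 to 12 rows; each row is the pose to reach, as a shift and turn from the pose measured when the call began, along the tool's axes at that moment; what a row does not reach only later rows make up. A row lasts 1/8 s, in which the tool goes at most 62.5 mm and 10.7 degrees, less where a joint would pass 70% of its speed; a pose out of reach is approached as far as the arm can. A call with a gripper value outside its range is refused whole. The fingers move at their own pace and stop on an object; "squeeze" is the grip in N (left out, the last holds). Time passes only in rows, so rows that repeat a pose let the fingers close. It gives the time, the measured TCP pose, the force and the opening at its end, in the units of the state.
- arm.get_obs(): the state, without advancing time (a new reading comes with each control period).
- arm.camera(name): name is "scene" or "top" or "wrist"; returns (picture, depth): 400x640x3 uint8, red, green, blue; 400x640 float32, m along the optical axis (not along the pixel's ray), 0 where there is no reading.
- arm.camera_params(name): a dict with "mtx" (3x3 intrinsics, pixels), "world_from_camera" (4x4, takes a point from camera to world coordinates); the wrist camera has in their place "tool_from_camera" (4x4, takes a point from camera to tool coordinates, whose origin is the TCP and whose axes are the tool frame's). Camera axes: x right, y down, z forward; pixel columns grow to the right and rows downward; lengths in m; the calibration is good to about 2 mm. A picture is of the moment at which its call begins: read the wrist's pose just before it. camera_params takes no time and is no camera call.
- arm.finish_job(): hands the job in, once; it reports no verdict.
The state is a dict: "t": time; "joint_positions": joint angles; "qd": joint speeds; "joint_efforts": joint torques, N m; "tool_pos": TCP position; "ee_rot": TCP orientation; "ft_force": force on the tool from outside, world axes, zero at the start; "moment": the same for the moment, N m; "finger_gap": opening from 0.0 (shut) to 1.0 (fully open).
Only numpy, scipy, OpenCV 4.12 (cv2) and the standard library are available. Lean on these libraries where they do the work, as an engineer would, in place of code of your own. Each camera call takes 0.05 s, during which the arm holds its last target.

## Working session

There is one attempt and no reset: what is moved stays moved. The work goes in short steps, Python scripts to look and compute and a tool call to move; the robot and the scene stay as the last step left them, time stands still between calls to the robot, and variables do not carry over. Pictures are saved under pics/ and viewed, and the job is handed in when it is done.

Besides the shell and the picture viewer there is one more tool, called after ">>>" as name(argument=value, ...), one argument or row to a line, values as JSON. step_arm: Moves the arm, as the interface text tells. Its arguments: {"type":"object","properties":{"increments":{"type":"array"},"squeeze":{"type":"number"}},"required":["increments"]}

```bash
mkdir -p pics && cat > h.py <<'E'
import numpy as np, cv2
from plant import arm
from scipy.spatial.transform import Rotation as R
def Rq(q): return R.from_quat([q[1],q[2],q[3],q[0]])
def grab(name,fn):
    o=arm.get_obs(); im,d=arm.camera(name); cv2.imwrite('pics/'+fn+'.png',im[:,:,::-1]); np.save('pics/'+fn+'.npy',d)
    p=arm.camera_params(name)
    if name=='wrist':
        T=np.eye(4);T[:3,:3]=Rq(o['ee_rot']).as_matrix();T[:3,3]=o['tool_pos'];W=T@p['tool_from_camera']
    else: W=p['world_from_camera']
    np.savez('pics/'+fn+'_p.npz',K=p['mtx'],W=W)
    return im,d
def load(fn):
    z=np.load('pics/'+fn+'_p.npz'); return cv2.imread('pics/'+fn+'.png'),np.load('pics/'+fn+'.npy'),z['K'],z['W']
def pts(d,K,W):
    v,u=np.mgrid[:d.shape[0],:d.shape[1]]
    P=np.stack([(u-K[0,2])/K[0,0]*d,(v-K[1,2])/K[1,1]*d,d],-1)
    return P@W[:3,:3].T+W[:3,3]
def rayz(u,v,z,K,W):
    r=W[:3,:3]@np.array([(u-K[0,2])/K[0,0],(v-K[1,2])/K[1,1],1]); c=W[:3,3]
    return c+r*(z-c[2])/r[2]
def proj(p,K,W):
    q=W[:3,:3].T@(np.asarray(p)-W[:3,3]); return K[0,0]*q[0]/q[2]+K[0,2],K[1,1]*q[1]/q[2]+K[1,2]
def show():
    o=arm.get_obs(); print('t',round(o['t'],2),'p',np.round(o['tool_pos'],4),'q',np.round(o['ee_rot'],4),'F',np.round(o['ft_force'],1),'M',np.round(o['moment'],2),'gap',round(o['finger_gap'],3),'j',np.round(o['joint_positions'],3)); return o
def go(p,Rt):
    """print the shift (30mm units) and turn (deg) to reach tcp p, rotation Rt"""
    o=arm.get_obs(); R0=Rq(o['ee_rot']); print('xyz',np.round(R0.inv().apply(np.array(p)-o['tool_pos'])/0.03,3),'turn',np.round((R0.inv()*Rt).as_rotvec(degrees=True),2))
E
python3 -c "
from h import *
for n in('scene','top'): 
    grab(n,n+'0'); p=arm.camera_params(n); print(p)
show(); print(arm.nose_length, arm.camera_params('wrist'))"
```

```text
{'mtx': array([[403.49491835,   0.        , 322.94445557],
       [  0.        , 403.49491835, 207.50932454],
       [  0.        ,   0.        ,   1.        ]]), 'world_from_camera': array([[ 5.94059719e-01,  6.91434092e-01, -4.11110626e-01,
         9.41543539e-01],
       [ 8.04420792e-01, -5.10930619e-01,  3.03079350e-01,
        -2.12953107e-01],
       [-4.89611582e-04, -5.10753169e-01, -8.59727259e-01,
         9.95169455e-01],
       [ 0.00000000e+00,  0.00000000e+00,  0.00000000e+00,
         1.00000000e+00]])}
{'mtx': array([[469.07550258,   0.        , 319.43828123],
       [  0.        , 469.07550258, 208.37668575],
       [  0.        ,   0.        ,   1.        ]]), 'world_from_camera': array([[-2.50176996e-02, -9.95390152e-01,  9.25881159e-02,
         4.16358358e-01],
       [-9.99680381e-01,  2.52472584e-02,  1.30868777e-03,
         6.67806469e-02],
       [-3.64025101e-03, -9.25257826e-02, -9.95703635e-01,
         1.31273227e+00],
       [ 0.00000000e+00,  0.00000000e+00,  0.00000000e+00,
         1.00000000e+00]])}
t 0.1 p [ 0.1833 -0.5708  0.2415] q [-0.1089 -0.6985 -0.11    0.6987] F [0.1 0.5 0.1] M [-0.   -0.03  0.03] gap 1.001 j [-1.26   0.314 -0.048  1.21  -0.     1.571]
0.011 {'mtx': array([[279.54481426,   0.        , 324.09427125],
       [  0.        , 279.54481426, 197.76828156],
       [  0.        ,   0.        ,   1.        ]]), 'tool_from_camera': array([[-2.09511006e-04, -2.95701202e-01,  9.55280459e-01,
        -1.33627530e-01],
       [ 9.99999310e-01,  1.04226987e-03,  5.41946933e-04,
        -7.88562224e-04],
       [-1.15591440e-03,  9.55279913e-01,  2.95700779e-01,
        -7.58480196e-02],
       [ 0.00000000e+00,  0.00000000e+00,  0.00000000e+00,
         1.00000000e+00]])}
```

View pics/scene0.png

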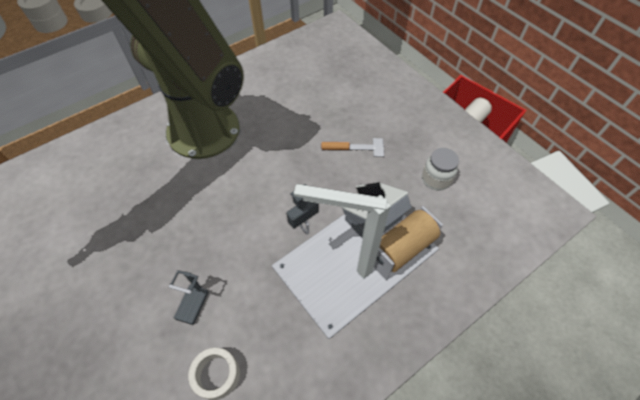

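View pics/top0.png

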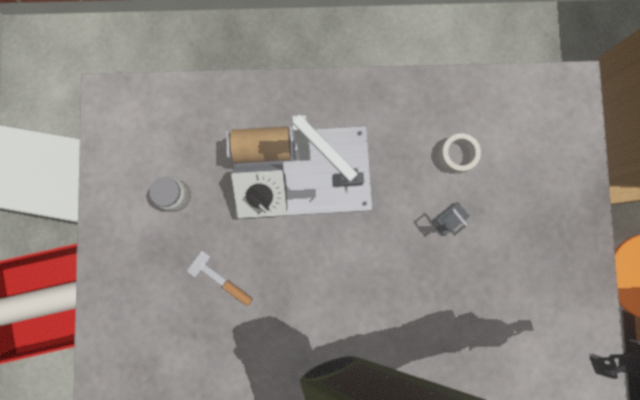

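Overview: in the top view the stand is at about (300,170), the dial and knob at (262,196), the weight at (450,218), the tape at (461,152), the knife at (220,280) and the tub at (167,193). Next I'll zoom in.

```bash
python3 -c "
from h import *
a=cv2.imread('pics/top0.png');s=cv2.imread('pics/scene0.png')
def c(im,x,y,w,h): return cv2.resize(im[y:y+h,x:x+w],(400,300),interpolation=cv2.INTER_CUBIC)
cv2.imwrite('pics/z0.png',np.vstack([np.hstack([c(a,225,165,80,60),c(a,400,190,80,60)]),np.hstack([c(s,155,260,80,60),c(s,280,170,120,90)])]))
"
```

```text
(no output)
```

View pics/z0.png

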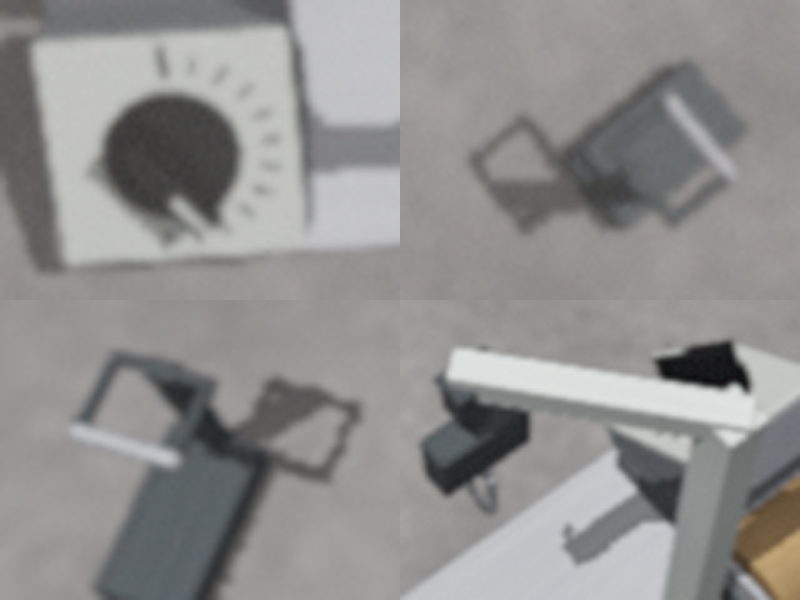

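```bash
python3 -c "
from h import *
a=cv2.imread('pics/top0.png');s=cv2.imread('pics/scene0.png')
def c(im,x,y,w,h): return cv2.resize(im[y:y+h,x:x+w],(800,600),interpolation=cv2.INTER_CUBIC)
cv2.imwrite('pics/z1.png',c(a,220,110,160,120))
cv2.imwrite('pics/z2.png',c(s,265,175,200,150))
for f in('top0','scene0'):
    im,d,K,W=load(f);P=pts(d,K,W)
    g=im.astype(int); 
    x,y,w,h=(440,200,35,35) if f=='top0' else (160,275,40,30)
    m=np.zeros(g.shape[:2],np.uint8); m[y:y+h,x:x+w]=(g[y:y+h,x:x+w].min(-1)>185)*255
    n,l,st,ce=cv2.connectedComponentsWithStats(m); print(st[1:],ce[1:])
    i=1+np.argmax(st[1:,4]); pp=np.argwhere(l==i)[:,::-1].astype(np.float32)
    r=cv2.minAreaRect(pp); bx=cv2.boxPoints(r); print(r)
    mu=pp.mean(0); u,s_,vt=np.linalg.svd(pp-mu); t=(pp-mu)@vt[0]; e=[mu+vt[0]*t.min(),mu+vt[0]*t.max()]
    E=[rayz(*q,0.110,K,W) for q in [mu]+e]; print(np.round(E,4)); dd=E[2]-E[1]; print('len',np.linalg.norm(dd),'ang',np.degrees(np.arctan2(dd[1],dd[0])))
    print('depthz',np.round(P[l==i].mean(0),4))
"
```

```text
[] []Traceback (most recent call last):
  File "<string>", line 13, in <module>
    i=1+np.argmax(st[1:,4]); pp=np.argwhere(l==i)[:,::-1].astype(np.float32)
        ~~~~~~~~~^^^^^^^^^^
    return _wrapfunc(a, 'argmax', axis=axis, out=out, **kwds)
    return bound(*args, **kwds)
ValueError: attempt to get argmax of an empty sequence
```

View pics/z1.png

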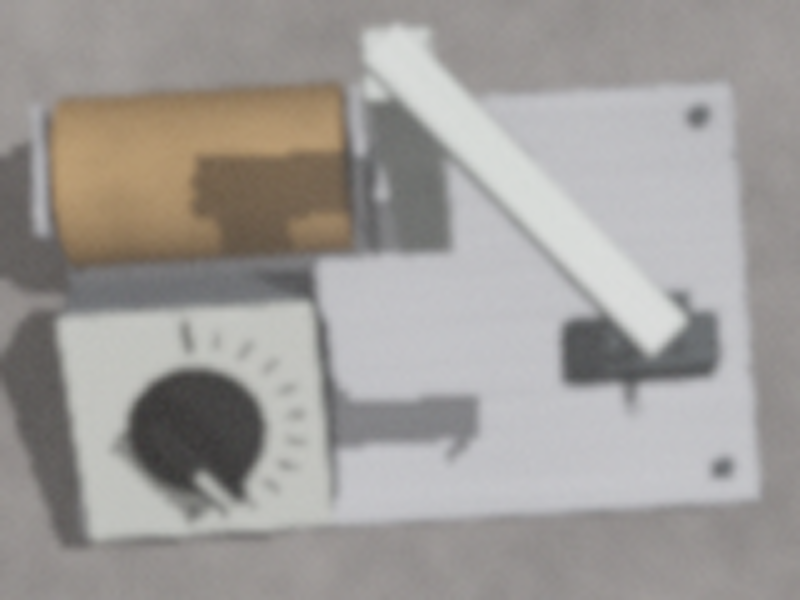

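View pics/z2.png

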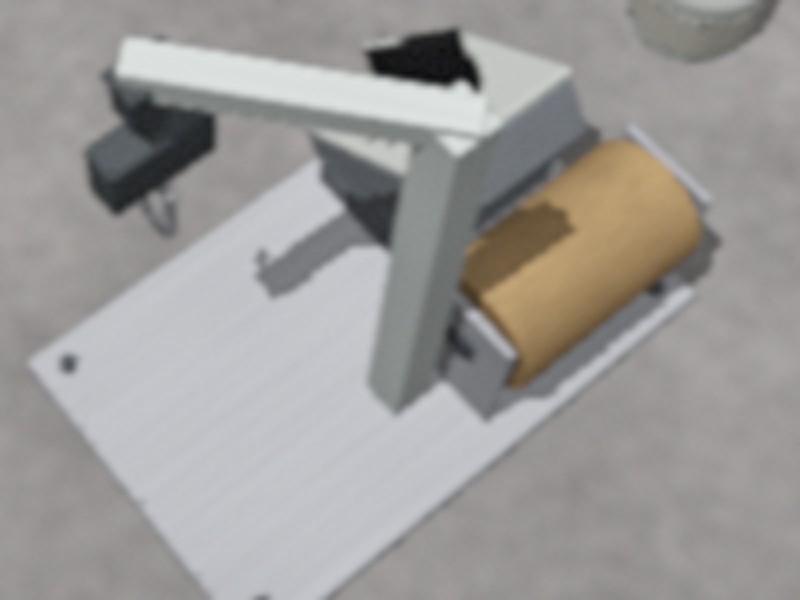

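```bash
cat > m1.py <<'E'
from h import *
for f in('top0','scene0'):
    im,d,K,W=load(f);P=pts(d,K,W)
    g=im.astype(int); 
    x,y,w,h=(450,203,25,27) if f=='top0' else (162,278,35,20)
    sub=g[y:y+h,x:x+w].min(-1); print(sub.max(),np.median(sub)); th=(sub.max()+np.median(sub))/2+10
    m=np.zeros(g.shape[:2],np.uint8); m[y:y+h,x:x+w]=(sub>th)*255
    n,l,st,ce=cv2.connectedComponentsWithStats(m)
    i=1+np.argmax(st[1:,4]); print(st[i]); pp=np.argwhere(l==i)[:,::-1].astype(np.float64)
    mu=pp.mean(0); u,s_,vt=np.linalg.svd(pp-mu); t=(pp-mu)@vt[0]; e=[mu+vt[0]*t.min(),mu+vt[0]*t.max()]
    print(e)
    E=[rayz(*q,0.110,K,W) for q in [mu]+e]; print(np.round(E,4)); dd=E[2]-E[1]; print('len',np.linalg.norm(dd),'ang',np.degrees(np.arctan2(dd[1],dd[0])))
    print('depth',np.round(np.median(P[l==i],0),4))
    C={'top0':[(366.4,126.8),(372,209.4),(287,215)],'scene0':[(272,265),(330,336),(438.2,248)]}[f]
    E=np.array([rayz(*q,0.012,K,W) for q in C]);print(np.round(E,4)); 
    for a,b in((0,1),(1,2)):
        dd=E[b]-E[a]; print('edge',np.linalg.norm(dd),np.degrees(np.arctan2(dd[1],dd[0])))
    if f=='top0':
        z=P[60:300,100:550,2]; print('dial depth pts',[np.round(P[v,u],4) for u,v in((240,180),(284,205),(245,212))])
E
python3 m1.py
```

```text
178 132.0
[454 210  13  15  33]
[array([454.03642141, 209.96982204]), array([465.79929937, 224.16629601])]
[[ 0.4952 -0.2928  0.11  ]
 [ 0.5153 -0.2776  0.11  ]
 [ 0.478  -0.3058  0.11  ]]
len 0.04676309600626383 ang -142.8543886097719
depth [ 0.4941 -0.2912  0.1144]
[[ 0.7657 -0.0702  0.012 ]
 [ 0.5307 -0.0777  0.012 ]
 [ 0.5211  0.1592  0.012 ]]
edge 0.23507370269131744 -178.16396101151324
edge 0.23704743074298612 92.33128535819465
dial depth pts [array([0.6043, 0.2691, 0.1286]), array([0.5427, 0.1621, 0.0761]), array([0.5269, 0.2661, 0.0736])]
193 150.0
[170 286  19   6  30]
[array([170.06350909, 285.77826619]), array([188.0223295 , 290.92203944])]
[[ 0.4963 -0.2918  0.11  ]
 [ 0.4779 -0.306   0.11  ]
 [ 0.5134 -0.2786  0.11  ]]
len 0.04487855354047125 ang 37.77816860921908
depth [ 0.4973 -0.2914  0.113 ]
[[ 0.5329 -0.0772  0.012 ]
 [ 0.7679 -0.0644  0.012 ]
 [ 0.7559  0.3067  0.012 ]]
edge 0.23541975837826923 3.116631144194678
edge 0.3713425832403259 91.85572841922784
```

```bash
cat >> h.py <<'E'
YAW=np.radians(2.2); C0=np.array([0.6425,0.1155,0])
RS=R.from_euler('z',YAW)
def st2w(p): return C0+RS.apply(p)
L=np.radians(35)
n_=RS.apply([-np.sin(L),0,np.cos(L)]); u_=RS.apply([np.cos(L),0,np.sin(L)]); y_=RS.apply([0,1,0])
DIAL=st2w(np.array([-.068,.110,.096]))
def knobR(phi,flip=1):
    x=-n_; y=flip*(np.sin(phi)*u_+np.cos(phi)*y_); return R.from_matrix(np.stack([x,y,np.cross(x,y)],1))
def knobP(h,c=None): # TCP with grasp pt h above dial face... TCP 8mm ahead of grasp pt
    return (DIAL if c is None else c)+n_*(h-.008)
E
python3 -c "
from h import *
o=arm.get_obs(); print(np.round(Rq(o['ee_rot']).as_matrix(),3))
print(DIAL, knobP(.034))
for ph in (2.5,0):
  for f in(1,-1):
    print(ph,f); go(knobP(.15),knobR(ph,f))
im,d,K,W=load('top0')
# pointer: dial & knob geometry projected
for h,r,a in((0,.055,0),(.010,.036,0),(.045,.032,2.5),(.045,.032,2.3),(.045,.032,2.1),(.045,0.,0)):
  b=np.cos(a)*u_-np.sin(a)*y_; u,v=proj(DIAL+h*n_+r*b,K,W); print(h,r,a,(u-225)*5,(v-165)*5)
"
```

```text
[[-0.     0.306 -0.952]
 [ 0.001 -0.952 -0.306]
 [-1.    -0.002  0.   ]]
[0.57032746 0.22280855 0.096     ] [0.55542547 0.22223607 0.11729795]
2.5 1
xyz [  1.007 -21.969 -17.757] turn [-20.51  31.57  15.61]
2.5 -1
xyz [  1.007 -21.969 -17.757] turn [152.17  21.66 -43.78]
0 1
xyz [  1.007 -21.969 -17.757] turn [-157.36   -6.92   49.63]
0 -1
xyz [  1.007 -21.969 -17.757] turn [15.09 34.79  4.85]
0 0.055 0 162.329057073066 51.69330748945953
0.01 0.036 0 165.17461828144235 93.66859205852904
0.045 0.032 2.5 211.3748368085757 229.61062196188124
0.045 0.032 2.3 219.66430099009756 221.71881492433528
0.045 0.032 2.1 225.9432355610528 212.4697510719706
0.045 0.0 0 168.07119374661283 188.22283054705863
```

```bash
python3 -c "
from h import *
o=arm.get_obs();Rn=Rq(o['ee_rot'])
go([.28,-.42,.36],Rn); go([.40,-.2,.36],Rn);go([.42,-.02,.34],Rn); go(knobP(.20),knobR(2.45))
"
```

```text
xyz [-3.943 -3.806 -4.605] turn [0. 0. 0.]
xyz [ -3.935  -9.564 -10.656] turn [0. 0. 0.]
xyz [ -3.26  -15.072 -13.126] turn [0. 0. 0.]
xyz [ -0.358 -22.229 -16.836] turn [-23.29  31.22  16.42]
```

>>> step_arm(
  increments=[
    {"xyz": [-2,-1.5,-1.5],"turn": [0,0,0],"claw": 1},
    {"xyz": [-3.9,-2.5,-2.5],"turn": [0,0,0],"claw": 1},
    {"xyz": [-3.9,-4,-4.4],"turn": [0,0,0],"claw": 1},
    {"xyz": [-3.9,-5.5,-6],"turn": [0,0,0],"claw": 1},
    {"xyz": [-3.9,-7,-7.7],"turn": [-2,3,2],"claw": 1},
    {"xyz": [-3.9,-8.5,-9.3],"turn": [-4,6,4],"claw": 1},
    {"xyz": [-3.9,-10,-10.6],"turn": [-8,10,6],"claw": 1},
    {"xyz": [-3.7,-11.5,-11.4],"turn": [-10,14,8],"claw": 1},
    {"xyz": [-3.5,-13,-12.1],"turn": [-13,17,10],"claw": 1},
    {"xyz": [-3.3,-15,-13],"turn": [-15,20,11],"claw": 1},
    {"xyz": [-3,-16.5,-13.8],"turn": [-18,23,13],"claw": 1},
    {"xyz": [-3,-18,-14.4],"turn": [-20,26,14],"claw": 1},
  ],
  squeeze=30,
)

```text
t: 1.6
tool_pos: [0.4288, 0.0772, 0.3317]
ee_rot: [0.283, 0.816, 0.165, -0.476]
ft_force: [1.6, 0.5, 0.7]
finger_gap: 0.997
```

```bash
python3 -c "
from h import *
show(); go(knobP(.20),knobR(2.45))"
```

```text
t 1.6 p [0.4288 0.0772 0.3317] q [ 0.2834  0.8158  0.1654 -0.4761] F [1.6 0.5 0.7] M [-0.04  0.43  0.06] gap 0.997 j [ 0.277 -0.452 -0.68   0.845 -0.135  2.716]
xyz [ 2.794 -3.928 -2.63 ] turn [-3.17  5.04  2.57]
```

>>> step_arm(
  increments=[
    {"xyz": [0,-1.5,-1],"turn": [-1,2,1],"claw": 1},
    {"xyz": [1,-2.8,-2],"turn": [-2,4,2],"claw": 1},
    {"xyz": [2,-3.9,-2.6],"turn": [-3.2,5,2.6],"claw": 1},
    {"xyz": [2.8,-3.9,-2.6],"turn": [-3.2,5,2.6],"claw": 1},
    {"xyz": [2.8,-3.9,-2.6],"turn": [-3.2,5,2.6],"claw": 1},
  ],
)

```text
t: 2.22
tool_pos: [0.4589, 0.2168, 0.2504]
ee_rot: [0.31, 0.83, 0.173, -0.431]
ft_force: [0.4, -0.2, -0.2]
finger_gap: 0.999
```

```bash
python3 -c "
from h import *
show(); grab('wrist','w1'); go(knobP(.036),knobR(2.45))
im,d,K,W=load('w1')
for h,r,a in((0,0.055,0),(.010,.036,0),(.045,.032,2.45),(.045,-.032,2.45),(.045,0.,0)):
  b=np.cos(a)*u_-np.sin(a)*y_; print(h,r,a,proj(DIAL+h*n_+r*b,K,W))
"
```

```text
t 2.23 p [0.4589 0.2168 0.2504] q [ 0.3103  0.8298  0.1725 -0.4306] F [ 0.4 -0.2 -0.2] M [-0.01  0.58 -0.01] gap 0.999 j [ 0.651 -0.264 -0.796  0.524 -0.336  2.971]
xyz [ 5.449 -0.015 -0.094] turn [ 0.07  0.19 -0.01]
0 0.055 0 (np.float64(355.5491078177665), np.float64(139.38426320608926))
0.01 0.036 0 (np.float64(345.1736940646088), np.float64(153.54215771975177))
0.045 0.032 2.45 (np.float64(324.42430198150277), np.float64(214.61251337538152))
0.045 -0.032 2.45 (np.float64(324.688663576711), np.float64(154.4018211308789))
0.045 0.0 0 (np.float64(324.5520692851433), np.float64(185.5123795516741))
```

View pics/w1.png

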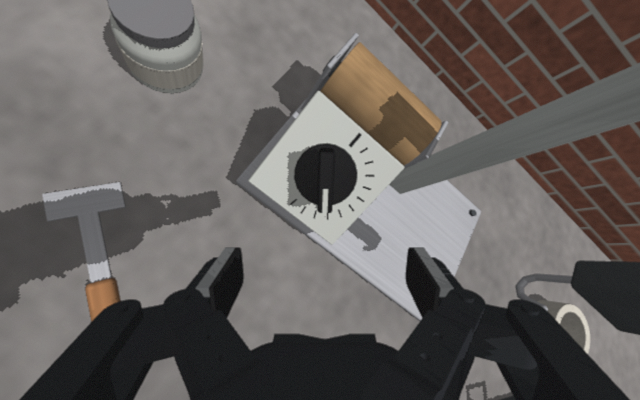

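The bar runs vertically in the image at u≈325, with the pointer tip at (325,213). This matches the prediction, so I'll descend along the knob's axis.

>>> step_arm(
  increments=[
    {"xyz": [1.8,0,0],"turn": [0,0,0],"claw": 0.7},
    {"xyz": [3.5,0,-0.1],"turn": [0,0,0],"claw": 0.6},
    {"xyz": [4.6,0,-0.1],"turn": [0,0,0],"claw": 0.6},
    {"xyz": [5.4,0,-0.1],"turn": [0,0,0],"claw": 0.6},
    {"xyz": [5.4,0,-0.1],"turn": [0,0,0],"claw": 0.6},
    {"xyz": [5.4,0,-0.1],"turn": [0,0,0],"claw": 0.6},
  ],
)

```text
t: 3.02
tool_pos: [0.5543, 0.2219, 0.122]
ee_rot: [0.309, 0.831, 0.172, -0.429]
ft_force: [0.6, 0.2, -1.0]
finger_gap: 0.599
```

```bash
python3 -c "
from h import *
show(); grab('wrist','w2'); go(knobP(.036),knobR(2.45))"
```

```text
t 3.02 p [0.5543 0.2219 0.122 ] q [ 0.3094  0.8309  0.1718 -0.4293] F [ 0.6  0.2 -1. ] M [-0.01  0.62 -0.04] gap 0.599 j [ 0.526  0.065 -0.861  0.093 -0.274  2.86 ]
xyz [ 0.09  -0.041  0.048] turn [ 0.02  0.08 -0.05]
```

View pics/w2.png

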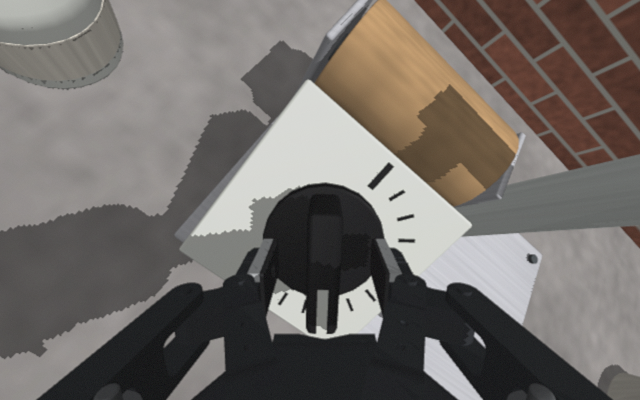

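The fingers straddle the bar evenly (jaws at u≈263 and 390, bar at 325). Closing.

>>> step_arm(
  increments=[
    {"xyz": [0.05,0,0],"turn": [0,0,0],"claw": 0.4},
    {"xyz": [0.05,0,0],"turn": [0,0,0],"claw": 0.2},
    {"xyz": [0.05,0,0],"turn": [0,0,0],"claw": 0.05},
    {"xyz": [0.05,0,0],"turn": [0,0,0],"claw": 0.05},
    {"xyz": [0.05,0,0],"turn": [0,0,0],"claw": 0.05},
    {"xyz": [0.05,0,0],"turn": [0,0,0],"claw": 0.05},
  ],
  squeeze=30,
)

```text
t: 3.82
tool_pos: [0.5549, 0.2231, 0.1218]
ee_rot: [0.309, 0.831, 0.173, -0.428]
ft_force: [-6.2, 0.9, 7.7]
finger_gap: 0.183
```

```bash
python3 -c "
from h import *
show();go(knobP(.036),knobR(0))"
```

```text
t 3.83 p [0.5549 0.2231 0.1218] q [ 0.3092  0.8312  0.1728 -0.4285] F [-6.2  0.9  7.7] M [0.19 0.89 0.14] gap 0.183 j [ 0.526  0.066 -0.861  0.09  -0.272  2.859]
xyz [ 0.066 -0.024  0.073] turn [-1.4033e+02 -3.0000e-02 -0.0000e+00]
```

>>> step_arm(
  increments=[
    {"xyz": [-0.05,0,0.03],"turn": [-8,0,0],"claw": 0.05},
    {"xyz": [-0.05,0,0.03],"turn": [-17,0,0],"claw": 0.05},
    {"xyz": [-0.05,0,0.03],"turn": [-26,0,0],"claw": 0.05},
    {"xyz": [-0.05,0,0.03],"turn": [-35,0,0],"claw": 0.05},
    {"xyz": [-0.05,0,0.03],"turn": [-44,0,0],"claw": 0.05},
    {"xyz": [-0.05,0,0.03],"turn": [-53,0,0],"claw": 0.05},
    {"xyz": [-0.05,0,0.03],"turn": [-62,0,0],"claw": 0.05},
    {"xyz": [-0.05,0,0.03],"turn": [-70,0,0],"claw": 0.05},
    {"xyz": [-0.05,0,0.03],"turn": [-70,0,0],"claw": 0.05},
  ],
)

```text
t: 4.95
tool_pos: [0.5542, 0.2228, 0.1224]
ee_rot: [0.73, 0.503, 0.387, -0.251]
ft_force: [15.9, 3.3, -16.7]
finger_gap: 0.182
```

```bash
python3 -c "
from h import *
show(); grab('wrist','w3'); go(knobP(.036),knobR(0))"
```

```text
t 4.95 p [0.5542 0.2228 0.1224] q [ 0.7302  0.5034  0.3874 -0.2514] F [ 15.9   3.3 -16.7] M [ 0.36 -0.14  0.26] gap 0.182 j [ 0.526  0.064 -0.862  0.09  -0.272  1.637]
xyz [ 0.095 -0.071 -0.002] turn [-7.034e+01 -1.000e-02 -6.000e-02]
```

View pics/w3.png

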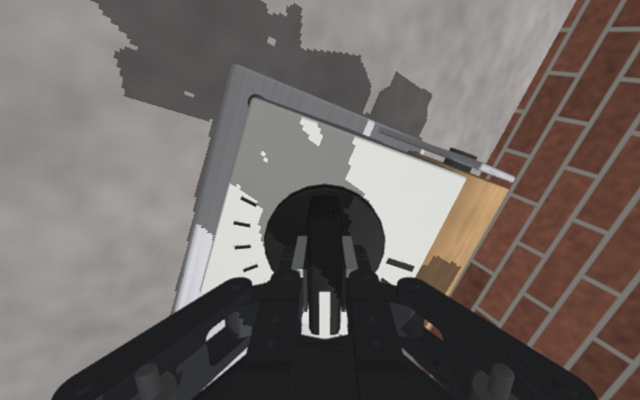

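The knob followed, and the pointer still lies between the fingers. Continuing.

>>> step_arm(
  increments=[
    {"xyz": [0.06,0,0],"turn": [-8,0,0],"claw": 0.05},
    {"xyz": [0.06,0,0],"turn": [-17,0,0],"claw": 0.05},
    {"xyz": [0.06,0,0],"turn": [-26,0,0],"claw": 0.05},
    {"xyz": [0.06,0,0],"turn": [-35,0,0],"claw": 0.05},
    {"xyz": [0.06,0,0],"turn": [-44,0,0],"claw": 0.05},
    {"xyz": [0.06,0,0],"turn": [-53,0,0],"claw": 0.05},
    {"xyz": [0.06,0,0],"turn": [-60,0,0],"claw": 0.05},
    {"xyz": [0.06,0,0],"turn": [-64,0,0],"claw": 0.05},
    {"xyz": [0.06,0,0],"turn": [-64,0,0],"claw": 0.05},
  ],
)

```text
t: 6.12
tool_pos: [0.5546, 0.223, 0.1221]
ee_rot: [0.886, 0.04, 0.461, -0.008]
ft_force: [-16.9, -2.8, 19.1]
finger_gap: 0.183
```

```bash
python3 -c "
from h import *
o=show(); print('M tool',Rq(o['ee_rot']).inv().apply(o['moment']),'F tool',Rq(o['ee_rot']).inv().apply(o['ft_force'])); go(knobP(.036),knobR(0))"
```

```text
t 6.12 p [0.5546 0.223  0.1221] q [ 0.8862  0.0399  0.4615 -0.0077] F [-16.9  -2.8  19.1] M [-0.57  1.39 -0.32] gap 0.183 j [ 0.526  0.065 -0.862  0.088 -0.272  0.519]
M tool [-0.03204179  1.33582466 -0.75118566] F tool [-25.39413193  -2.48077225  -2.75053204]
xyz [ 0.081 -0.034 -0.067] turn [-6.26  0.06 -0.07]
```

>>> step_arm(
  increments=[
    {"xyz": [-0.03,0,0],"turn": [-3,0,0],"claw": 0.05},
    {"xyz": [-0.03,0,0],"turn": [-6,0,0],"claw": 0.05},
    {"xyz": [-0.03,0,0],"turn": [-8,0,0],"claw": 0.05},
    {"xyz": [-0.03,0,0],"turn": [-8,0,0],"claw": 0.05},
  ],
)

```text
t: 6.62
tool_pos: [0.5542, 0.2229, 0.1225]
ee_rot: [0.887, -0.021, 0.461, 0.024]
ft_force: [9.3, 2.3, -9.8]
finger_gap: 0.185
```

```bash
python3 -c "
from h import *
o=show(); print('M tool',Rq(o['ee_rot']).inv().apply(o['moment']),'F tool',Rq(o['ee_rot']).inv().apply(o['ft_force'])); go(knobP(.036),knobR(0))"
```

```text
t 6.62 p [0.5542 0.2229 0.1225] q [ 0.8868 -0.0209  0.461   0.024 ] F [ 9.3  2.3 -9.8] M [ 0.74  0.49 -0.89] gap 0.185 j [ 0.527  0.063 -0.862  0.09  -0.272  0.382]
M tool [1.16468613 0.45544334 0.12027532] F tool [13.40576692  1.87658644  2.14166306]
xyz [ 0.099 -0.023 -0.069] turn [ 1.59  0.05 -0.07]
```

A reaction moment of 1.16 N m shows the stop is reached. I'll release and back off along the axis.

>>> step_arm(
  increments=[
    {"xyz": [0,0,0],"turn": [0,0,0],"claw": 0.3},
    {"xyz": [0,0,0],"turn": [0,0,0],"claw": 0.6},
    {"xyz": [0,0,0],"turn": [0,0,0],"claw": 0.6},
    {"xyz": [0,0,0],"turn": [0,0,0],"claw": 0.6},
    {"xyz": [-1,0,0],"turn": [0,0,0],"claw": 0.6},
    {"xyz": [-2.5,0,0],"turn": [0,0,0],"claw": 0.6},
    {"xyz": [-4.3,0,0],"turn": [0,0,0],"claw": 0.6},
    {"xyz": [-4.3,0,0],"turn": [0,0,0],"claw": 0.6},
  ],
)

```text
t: 7.62
tool_pos: [0.4808, 0.2213, 0.2328]
ee_rot: [0.888, -0.02, 0.458, 0.025]
ft_force: [0.3, 0.6, 0.4]
finger_gap: 0.598
```

```bash
python3 -c "
from h import *
show(); grab('wrist','w4'); im,d,K,W=load('w4')
for h,r,a in((0,0.055,0),(.045,.032,0),(.045,.02,0),(.045,-.032,0),(.045,.032,.1)):
  b=np.cos(a)*u_-np.sin(a)*y_; print(h,r,a,proj(DIAL+h*n_+r*b,K,W))
"
```

```text
t 7.62 p [0.4808 0.2213 0.2328] q [ 0.8882 -0.0195  0.4583  0.0255] F [0.3 0.6 0.4] M [0.01 0.6  0.01] gap 0.598 j [ 0.623 -0.214 -0.812  0.436 -0.321  0.467]
0 0.055 0 (np.float64(319.51643113919556), np.float64(223.70554866178992))
0.045 0.032 0 (np.float64(319.5843714738826), np.float64(219.8199240833941))
0.045 0.02 0 (np.float64(319.87575197853323), np.float64(208.10967762777372))
0.045 -0.032 0 (np.float64(321.23540596744937), np.float64(153.46675179557678))
0.045 0.032 0.1 (np.float64(316.27867816187944), np.float64(219.5864102729935))
```

View pics/w4.png

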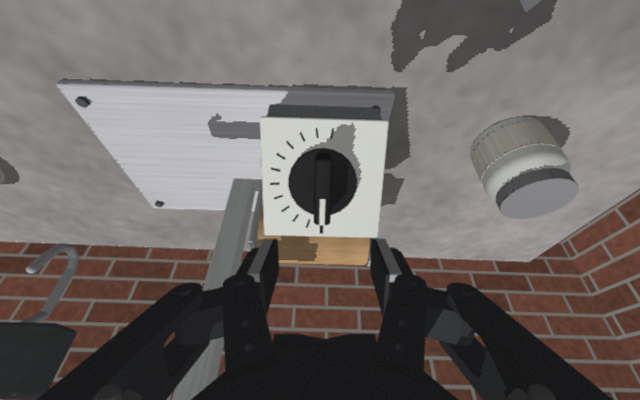

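The pointer (321,210) lines up with the long zero mark (321,229), so the knob is at zero. The hook also shows at the left, around (50,270). I'll zoom on it.

```bash
python3 -c "
from h import *
im,d,K,W=load('w4')
cv2.imwrite('pics/z3.png',cv2.resize(im[230:350,0:160],(800,600),interpolation=cv2.INTER_CUBIC))
yl=-.110
c=st2w(np.array([-.07,-.11,.2])); print(c, proj(c,K,W))
P=pts(d,K,W); inv=lambda p: RS.inv().apply(p-C0)
for u,v in((30,268),(50,252),(70,262),(55,295),(30,320),(20,350)): print((u,v),d[v,u],inv(P[v,u]).round(4))
"
```

```text
[0.57677425 0.00289393 0.2       ] (np.float64(57.0857191798562), np.float64(260.74429827563864))
(30, 268) 0.20890844 [-0.0914 -0.1054  0.2156]
(50, 252) 0.22439148 [-0.0846 -0.1056  0.1991]
(70, 262) 0.2452905 [-0.0601 -0.108   0.1966]
(55, 295) 0.23120044 [-0.0567 -0.1072  0.2242]
(30, 320) 0.20903398 [-0.0676 -0.1045  0.2464]
(20, 350) 0.18571633 [-0.0807 -0.0867  0.2681]
```

View pics/z3.png

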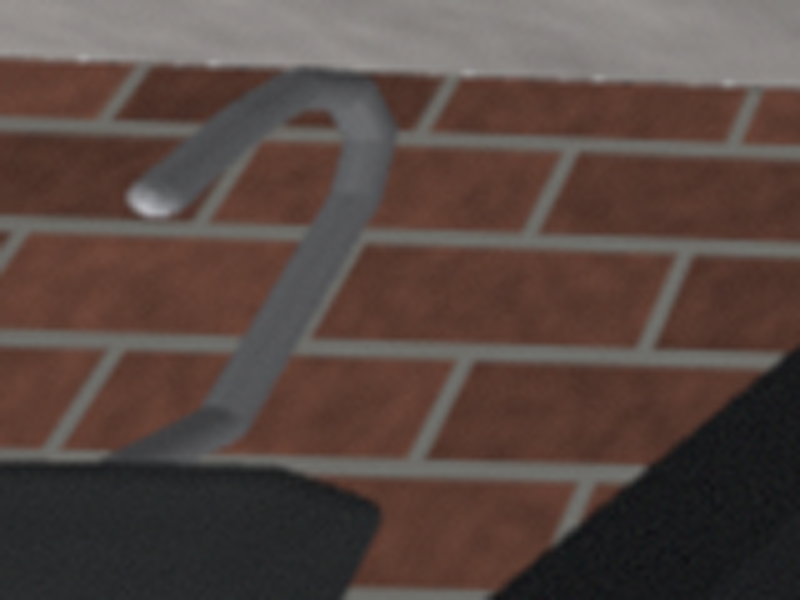

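```bash
python3 -c "
from h import *
im,d,K,W=load('w4')
P=pts(d,K,W); Q=RS.inv().apply((P-C0).reshape(-1,3)).reshape(P.shape)
m=(d>0)&(abs(Q[...,0]+.07)<.05)&(abs(Q[...,1]+.11)<.05)&(Q[...,2]>.15)&(Q[...,2]<.34)
m[:, 160:]=0
q=Q[m]; print(len(q))
for z in np.arange(.185,.30,.005):
  s=q[(q[:,2]>=z)&(q[:,2]<z+.005)]
  if len(s): print(round(z,3),len(s),'x',s[:,0].min().round(4),s[:,0].max().round(4),'y',s[:,1].min().round(4),s[:,1].max().round(4))
s=q[q[:,2]<.235]
for x in np.arange(-.1,-.045,.004):
  t=s[(s[:,0]>=x)&(s[:,0]<x+.004)]
  if len(t): print('x',round(x,3),len(t),'z',t[:,2].min().round(4),t[:,2].max().round(4),'y',t[:,1].min().round(4),t[:,1].max().round(4))
"
```

```text
6072
0.185 99 x -0.081 -0.0582 y -0.11 -0.103
0.19 164 x -0.0843 -0.0562 y -0.1095 -0.1031
0.195 137 x -0.0864 -0.0543 y -0.1103 -0.1031
0.2 131 x -0.0886 -0.0531 y -0.1098 -0.1031
0.205 142 x -0.0904 -0.0523 y -0.112 -0.1031
0.21 151 x -0.0917 -0.054 y -0.1109 -0.1033
0.215 107 x -0.0914 -0.0527 y -0.1102 -0.1036
0.22 69 x -0.0605 -0.0535 y -0.11 -0.1032
0.225 70 x -0.0605 -0.0526 y -0.1114 -0.1036
0.23 77 x -0.06 -0.0534 y -0.1101 -0.103
0.235 79 x -0.0615 -0.0516 y -0.1101 -0.1032
0.24 93 x -0.0673 -0.0541 y -0.1095 -0.1029
0.245 53 x -0.078 -0.0597 y -0.1093 -0.0763
0.25 512 x -0.0828 -0.0564 y -0.1123 -0.0719
0.255 615 x -0.0835 -0.0569 y -0.1086 -0.0711
0.26 588 x -0.0832 -0.0562 y -0.1044 -0.0707
0.265 581 x -0.0831 -0.0565 y -0.101 -0.0713
0.27 553 x -0.083 -0.0555 y -0.0981 -0.071
0.275 536 x -0.0832 -0.0567 y -0.0943 -0.0714
0.28 514 x -0.0837 -0.0566 y -0.091 -0.0712
0.285 475 x -0.0832 -0.0557 y -0.0879 -0.0709
0.29 321 x -0.0834 -0.0589 y -0.0871 -0.0718
x -0.092 123 z 0.2035 0.2176 y -0.1109 -0.1033
x -0.088 146 z 0.1945 0.2172 y -0.11 -0.1031
x -0.084 103 z 0.1891 0.2114 y -0.1099 -0.1031
x -0.08 51 z 0.1866 0.1991 y -0.11 -0.1031
x -0.076 34 z 0.1854 0.193 y -0.1071 -0.1036
x -0.072 33 z 0.184 0.1913 y -0.1069 -0.1034
x -0.068 53 z 0.1831 0.193 y -0.1091 -0.103
x -0.064 82 z 0.1865 0.2287 y -0.1098 -0.1034
x -0.06 435 z 0.1882 0.235 y -0.112 -0.103
x -0.056 92 z 0.1972 0.2346 y -0.1064 -0.1036
```

```bash
cat > fk.py <<'E'
from h import *
from scipy.optimize import least_squares
D=[([-1.26,.314,-.048,1.21,0,1.571],[.1833,-.5708,.2415],[-.1089,-.6985,-.11,.6987]),
([.277,-.452,-.68,.845,-.135,2.716],[.4288,.0772,.3317],[.2834,.8158,.1654,-.4761]),
([.651,-.264,-.796,.524,-.336,2.971],[.4589,.2168,.2504],[.3103,.8298,.1725,-.4306]),
([.526,.065,-.861,.093,-.274,2.86],[.5543,.2219,.122],[.3094,.8309,.1718,-.4293]),
([.527,.063,-.862,.09,-.272,.382],[.5542,.2229,.1225],[.8868,-.0209,.461,.024]),
([.623,-.214,-.812,.436,-.321,.467],[.4808,.2213,.2328],[.8882,-.0195,.4583,.0255])]
def fk(j,p,s):
    h,a,L1,L2,o,L3,L4=p
    Ry=lambda t,v: R.from_euler('y',t).apply(v)
    v=np.array([a,0,h])+Ry(j[1],[0,0,L1])+Ry(j[1]-j[2],[L2,0,o])+Ry(j[1]-j[2]+j[3],[L3,0,0])
    M=R.from_euler('z',j[0])*R.from_euler('y',j[1]-j[2]+j[3])*R.from_euler('z',s*j[4])
    v=R.from_euler('z',j[0]).apply(v)+M.apply([L4,0,0])
    return v,M*R.from_euler('x',j[5])
def fit():
    best=None
    for s in(1,-1):
        def f(p):
            e=[]
            for j,x,q in D:
                v,M=fk(j,p,s); e+=list((v-np.array(x))*1)+list((Rq(q).inv()*M).as_rotvec()*.1)
            return np.array(e)
        r=least_squares(f,[.3,0.02,.35,.3,0,.1,.15])
        if best is None or r.cost<best[0]: best=(r.cost,r.x,s,np.abs(r.fun).max())
    return best
LO=np.array([-2.67,-.69,-1.03,-2.08,-1.42,-3.14]);HI=np.array([2.67,1.73,1.25,2.16,1.45,3.14])
_b=fit()
def ik(x,Rt,j0=(0,.2,-.6,.6,0,0)):
    def f(j):
        v,M=fk(j,_b[1],_b[2]); return np.r_[(v-x)*10,(Rt.inv()*M).as_rotvec()]
    best=None
    for s in ([*j0],[-.5,.5,-.5,.3,0,0],[0,1,.2,0,0,.3]):
        r=least_squares(f,np.clip(s,LO+.01,HI-.01),bounds=(LO,HI))
        if best is None or r.cost<best.cost: best=r
    v,M=fk(best.x,_b[1],_b[2])
    return best.x,np.linalg.norm(v-x),np.degrees((Rt.inv()*M).magnitude())
if __name__=='__main__':
    print(_b)
    bar=np.array([.4957,-.2923,.110]); yw=np.radians(-52.6)
    seatl=np.array([-.070,-.1065,.1945]); seat=st2w(seatl); print('seat',seat)
    def pose(bar,yaw,a,gz=.078,off=(0,0)):  # grasp pt on strap; a tilt below horizontal
        f=np.array([np.cos(yaw),np.sin(yaw),0]); g=bar-.038*f; g[2]=bar[2]-.110+gz
        x=np.cos(a)*f-np.array([0,0,np.sin(a)]); y=np.array([-np.sin(yaw),np.cos(yaw),0])
        return g+.008*x, R.from_matrix(np.stack([x,y,np.cross(x,y)],1))
    for a in (30,40,45,50,55,60,65):
        A=np.radians(a)
        for nm,(b,y) in {'bench':(bar,yw),'lift':(bar+[0,0,.15],yw),'seat':(seat,YAW),'above':(seat+[-.08,0,.039],YAW)}.items():
            j,e,g=ik(*pose(b,y,A)); print(a,nm,np.round(j,2),round(e*1e3,1),round(g,1))
E
python3 fk.py
```

```text
(np.float64(2.8611559121066563e-07), array([ 0.28446843, -0.00088262,  0.52205746,  0.44147872,  0.07570774,
        0.13397579,  0.31991011]), 1, np.float64(0.0004034553909859073))
seat [0.5766399  0.00639135 0.1945    ]
30 bench [-0.08  0.25 -1.03 -0.22 -0.79  0.75] 5.5 15.6
30 lift [-0.13 -0.17 -1.03 -0.02 -0.68  0.57] 2.7 7.5
30 seat [-0.03 -0.16 -1.03 -0.    0.07 -0.06] 7.6 19.8
30 above [-0.04 -0.4  -1.03  0.29  0.08 -0.07] 9.2 22.8
40 bench [-0.19  0.15 -1.03 -0.14 -0.57  0.62] 3.5 9.5
40 lift [-0.22 -0.22 -1.03  0.03 -0.52  0.5 ] 0.0 0.0
40 seat [-0.02 -0.16 -1.03  0.01  0.04 -0.04] 4.0 10.5
40 above [-0.02 -0.4  -1.03  0.3   0.05 -0.05] 5.5 13.5
45 bench [-0.24  0.12 -1.03 -0.12 -0.48  0.57] 2.3 6.0
45 lift [-0.25 -0.21 -0.95  0.17 -0.45  0.51] 0.0 0.0
45 seat [-0.01 -0.16 -1.03  0.01  0.04 -0.04] 2.2 5.8
45 above [-0.02 -0.39 -1.03  0.3   0.04 -0.04] 3.6 8.8
50 bench [-0.28  0.1  -1.03 -0.11 -0.4   0.53] 0.9 2.3
50 lift [-0.29 -0.19 -0.87  0.3  -0.39  0.51] 0.0 0.0
50 seat [-0.01 -0.16 -1.03  0.02  0.03 -0.04] 0.4 1.1
50 above [-0.01 -0.39 -1.03  0.31  0.03 -0.04] 1.7 4.2
55 bench [-0.32  0.08 -1.   -0.04 -0.33  0.51] 0.0 0.0
55 lift [-0.32 -0.16 -0.79  0.41 -0.33  0.51] 0.0 0.0
55 seat [-0.01 -0.14 -0.96  0.13  0.03 -0.04] 0.0 0.0
55 above [-0.01 -0.38 -1.02  0.32  0.03 -0.04] 0.0 0.0
60 bench [-0.35  0.09 -0.92  0.1  -0.27  0.5 ] 0.0 0.0
60 lift [-0.35 -0.12 -0.72  0.52 -0.27  0.5 ] 0.0 0.0
60 seat [-0.   -0.1  -0.87  0.27  0.02 -0.04] 0.0 0.0
60 above [-0.   -0.33 -0.94  0.44  0.02 -0.04] 0.0 0.0
65 bench [-0.38  0.11 -0.85  0.23 -0.22  0.49] 0.0 0.0
65 lift [-0.38 -0.08 -0.64  0.63 -0.22  0.49] 0.0 0.0
65 seat [-0.   -0.05 -0.79  0.4   0.02 -0.04] 0.0 0.0
65 above [-0.   -0.27 -0.86  0.55  0.02 -0.04] 0.0 0.0
```

```bash
cat > plan.py <<'E'
from fk import *
A=np.radians(57); GZ=.075
BAR=np.array([.4957,-.2923,.110]); YW=np.radians(-52.6); SEAT=st2w(np.array([-.070,-.1065,.1945]))
def pose(bar,yaw,a=A,gz=GZ,back=0,up=0):
    f=np.array([np.cos(yaw),np.sin(yaw),0]); g=np.array(bar)-.038*f; g[2]=bar[2]-.110+gz
    x=np.cos(a)*f-np.array([0,0,np.sin(a)]); y=np.array([-np.sin(yaw),np.cos(yaw),0])
    return g+(.008-back)*x+[0,0,up], R.from_matrix(np.stack([x,y,np.cross(x,y)],1))
E
python3 -c "
from plan import *
show()
for b in (0,.03,.06,.09,.12):
  p=pose(BAR,YW,back=b); print(b,np.round(p[0],4),ik(*p)); 
go(*pose(BAR,YW,back=.09))
w=np.array([.44,0.08,.24]);Rw=pose(BAR,np.radians(-10))[1]; print(ik(w,Rw)); go(w,Rw)
w=np.array([.43,-0.06,.24]);Rw=pose(BAR,np.radians(-28))[1]; print(ik(w,Rw)); go(w,Rw)
"
```

```text
t 7.67 p [0.4807 0.2209 0.2307] q [ 0.8877 -0.02    0.4593  0.025 ] F [ 0.6 -0.1 -0.3] M [-0.03  0.59  0.01] gap 0.595 j [ 0.623 -0.211 -0.814  0.433 -0.321  0.467]
0 [ 0.4753 -0.2656  0.0683] (array([-0.33149171,  0.09238608, -0.97385079,  0.00875909, -0.30621666,
        0.50847441]), np.float64(1.035347350398573e-11), np.float64(2.0838674982803383e-08))
0.03 [ 0.4653 -0.2526  0.0935] (array([-0.30751449,  0.01617026, -0.97018773,  0.09545037, -0.31755206,
        0.53067412]), np.float64(4.982358724724678e-14), np.float64(9.970939600772294e-11))
0.06 [ 0.4554 -0.2396  0.1186] (array([-0.28177348, -0.05712963, -0.96088306,  0.18569117, -0.32955721,
        0.55469062]), np.float64(7.54012280790646e-16), np.float64(1.2243751697625306e-12))
0.09 [ 0.4455 -0.2266  0.1438] (array([-0.25410478, -0.12641988, -0.94606523,  0.27838153, -0.34226261,
        0.58072502]), np.float64(1.6425804719525634e-12), np.float64(3.248813799816477e-09))
0.12 [ 0.4356 -0.2137  0.1689] (array([-0.22433091, -0.19073515, -0.92593636,  0.37249564, -0.35569287,
        0.60900266]), np.float64(9.98043569808993e-16), np.float64(9.548764641162296e-13))
xyz [  1.3   -14.777  -3.503] turn [ 46.89   2.44 -30.99]
(array([ 0.38975718, -0.38970284, -0.88124919,  0.57738315, -0.29556639,
        0.48800626]), np.float64(3.0069422722283255e-14), np.float64(6.019753246142637e-11))
xyz [-1.158 -4.606 -1.202] turn [11.66  2.34 -7.04]
(array([ 0.07877169, -0.42137314, -0.8974807 ,  0.59367166, -0.297092  ,
        0.49091614]), np.float64(3.2487068343022356e-16), np.float64(1.8827164417021308e-13))
xyz [-1.472 -9.242 -1.747] turn [ 26.55   2.41 -17.16]
```

>>> step_arm(
  increments=[
    {"xyz": [-0.8,-1,-0.6],"turn": [3,1,-2],"claw": 0.7},
    {"xyz": [-1.1,-2.8,-1],"turn": [7,2,-4],"claw": 0.7},
    {"xyz": [-1.2,-4.6,-1.2],"turn": [11.7,2.3,-7],"claw": 0.7},
    {"xyz": [-1.3,-6.2,-1.4],"turn": [17,2.3,-10],"claw": 0.7},
    {"xyz": [-1.4,-7.8,-1.6],"turn": [22,2.4,-13.5],"claw": 0.7},
    {"xyz": [-1.5,-9.2,-1.7],"turn": [26.5,2.4,-17],"claw": 0.7},
    {"xyz": [-1.2,-10.6,-2.2],"turn": [31,2.4,-20],"claw": 0.7},
    {"xyz": [-0.6,-12,-2.6],"turn": [37,2.4,-24],"claw": 0.7},
    {"xyz": [0.2,-13.4,-3],"turn": [42,2.4,-27],"claw": 0.7},
    {"xyz": [0.8,-14.8,-3.5],"turn": [46.9,2.4,-31],"claw": 0.7},
    {"xyz": [0.8,-14.8,-3.5],"turn": [46.9,2.4,-31],"claw": 0.7},
    {"xyz": [0.8,-14.8,-3.5],"turn": [46.9,2.4,-31],"claw": 0.7},
  ],
)

```text
t: 9.18
tool_pos: [0.4363, -0.2275, 0.1549]
ee_rot: [0.787, 0.211, 0.429, -0.389]
ft_force: [0.6, 0.0, 0.4]
finger_gap: 0.699
```

```bash
python3 -c "
from plan import *
show(); grab('wrist','w5'); go(*pose(BAR,YW,back=.0))
im,d,K,W=load('w5'); f=np.array([np.cos(YW),np.sin(YW),0]); l=np.array([-f[1],f[0],0])
for q in (BAR,BAR-.038*f,BAR-.038*f-[0,0,.035],BAR+.024*l,BAR-.024*l): print(proj(q,K,W))
"
```

```text
t 9.18 p [ 0.4363 -0.2275  0.1549] q [ 0.7874  0.2113  0.4286 -0.3894] F [0.6 0.  0.4] M [0.51 0.36 0.04] gap 0.699 j [-0.264 -0.162 -0.944  0.316 -0.338  0.572]
xyz [ 3.42   0.244 -0.081] turn [ 0.04 -0.02 -0.02]
(np.float64(332.03081202961414), np.float64(258.9278001704771))
(np.float64(333.15584244179814), np.float64(235.6627336642917))
(np.float64(332.3736928081632), np.float64(200.70514644035072))
(np.float64(359.3448231141386), np.float64(258.985058983957))
(np.float64(304.7178984100287), np.float64(258.8705436576312))
```

View pics/w5.png

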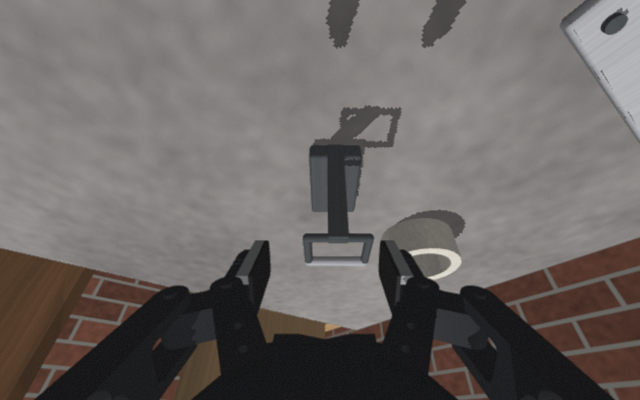

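The strap is at u≈338 and the loop bar is centred at about (338,262). That is roughly 5 px to the side of the prediction, so I'll refine with depth.

```bash
python3 -c "
from plan import *
im,d,K,W=load('w5');P=pts(d,K,W)
f=np.array([np.cos(YW),np.sin(YW),0]); l=np.array([-f[1],f[0],0])
Q=np.stack([(P-BAR)@f,(P-BAR)@l,P[...,2]],-1)
m=(d>0)&(abs(Q[...,0]+.02)<.06)&(abs(Q[...,1])<.05)&(Q[...,2]>.004)
m[270:]=0
q=Q[m]
def rep(n,s): print(n,len(s),s.min(0).round(4),s.max(0).round(4),s.mean(0).round(4))
rep('loop',q[q[:,2]>.1]); s=q[(q[:,2]>.03)&(q[:,2]<.1)]; rep('strap',s)
for z in (.03,.05,.07,.09):
  t=s[(s[:,2]>z)&(s[:,2]<z+.02)]; rep(z,t)
rep('slab',q[(q[:,2]>.012)&(q[:,2]<.025)])
lo=q[q[:,2]>.1]; t=lo[lo[:,0]>-.006]; print('bar',np.polyfit(t[:,1],t[:,0],1),t.mean(0)); 
fr=lo[lo[:,0]<-.03]; print('back',np.polyfit(fr[:,1],fr[:,0],1),fr.mean(0))
v,u=np.nonzero(m&(Q[...,2]>.1)); print(u.min(),u.max(),v.min(),v.max())
"
```

```text
loop 1771 [-0.0799 -0.0367  0.1   ] [0.0016 0.0312 0.158 ] [-0.0265  0.0038  0.1126]
strap 1135 [-0.0451 -0.004   0.0301] [-0.0421  0.0119  0.1   ] [-0.0438  0.0038  0.0684]
0.03 263 [-0.045  -0.0036  0.0301] [-0.0423  0.0119  0.0499] [-0.0438  0.0038  0.0404]
0.05 301 [-0.0451 -0.0038  0.05  ] [-0.0421  0.0119  0.07  ] [-0.0438  0.0039  0.0603]
0.07 366 [-0.045  -0.0039  0.07  ] [-0.0421  0.0119  0.09  ] [-0.0438  0.0037  0.0803]
0.09 205 [-0.0451 -0.004   0.0901] [-0.0424  0.0119  0.1   ] [-0.0438  0.0036  0.0951]
slab 1891 [-0.0451 -0.0221  0.012 ] [0.0399 0.0299 0.025 ] [-0.0132  0.0023  0.0208]
bar [-0.00169449 -0.0033106 ] [-0.00331693  0.00373252  0.11348619]
back [ 0.00704119 -0.04138352] [-0.04135745  0.00370179  0.11163613]
270 379 221 269
```

```bash
python3 - <<'E'
s=open('plan.py').read().replace("SEAT=","_f=np.array([np.cos(YW),np.sin(YW),0]);BAR=BAR-.0008*_f+.0038*np.array([-_f[1],_f[0],0]); SEAT=")
open('plan.py','w').write(s)
E
python3 -c "
from plan import *
go(*pose(BAR,YW,back=.05));go(*pose(BAR,YW))"
```

```text
xyz [ 1.738  0.371 -0.104] turn [ 0.04 -0.02 -0.02]
xyz [ 3.405  0.371 -0.103] turn [ 0.04 -0.02 -0.02]
```

>>> step_arm(
  increments=[
    {"xyz": [0.6,0.37,-0.1],"turn": [0,0,0],"claw": 0.7},
    {"xyz": [1.7,0.37,-0.1],"turn": [0,0,0],"claw": 0.7},
    {"xyz": [2.6,0.37,-0.1],"turn": [0,0,0],"claw": 0.7},
    {"xyz": [3.4,0.37,-0.1],"turn": [0,0,0],"claw": 0.7},
    {"xyz": [3.4,0.37,-0.1],"turn": [0,0,0],"claw": 0.7},
  ],
)

```text
t: 9.85
tool_pos: [0.4775, -0.262, 0.0678]
ee_rot: [0.788, 0.211, 0.429, -0.389]
ft_force: [0.1, 0.3, -0.0]
finger_gap: 0.697
```

```bash
python3 -c "
from plan import *
show(); grab('wrist','w6'); go(*pose(BAR,YW,back=.0))
"
```

```text
t 9.85 p [ 0.4775 -0.262   0.0678] q [ 0.7877  0.2111  0.4287 -0.3887] F [ 0.1  0.3 -0. ] M [0.48 0.37 0.01] gap 0.697 j [-0.322  0.095 -0.971  0.013 -0.31   0.516]
xyz [ 0.018 -0.009  0.013] turn [ 0.09 -0.06 -0.03]
```

View pics/w6.png

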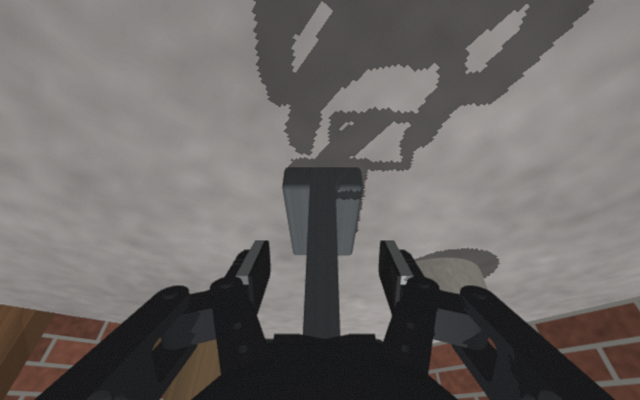

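The strap (u≈322) is centred between the jaws (268 and 381). Closing firmly.

>>> step_arm(
  increments=[
    {"xyz": [0,0,0],"turn": [0,0,0],"claw": 0.4},
    {"xyz": [0,0,0],"turn": [0,0,0],"claw": 0.2},
    {"xyz": [0,0,0],"turn": [0,0,0],"claw": 0.05},
    {"xyz": [0,0,0],"turn": [0,0,0],"claw": 0.05},
    {"xyz": [0,0,0],"turn": [0,0,0],"claw": 0.05},
    {"xyz": [0,0,0],"turn": [0,0,0],"claw": 0.05},
  ],
  squeeze=110,
)

```text
t: 10.65
tool_pos: [0.4777, -0.2621, 0.0695]
ee_rot: [0.788, 0.211, 0.428, -0.389]
ft_force: [-5.6, 4.4, 9.9]
finger_gap: 0.166
```

```bash
python3 -c "
from plan import *
o=show(); R0=Rq(o['ee_rot']); go(o['tool_pos']+[0,0,.03],R0); go(o['tool_pos']+[0,0,.10],R0)
"
```

```text
t 10.65 p [ 0.4777 -0.2621  0.0695] q [ 0.7881  0.2111  0.4277 -0.389 ] F [-5.6  4.4  9.9] M [ 0.32  0.51 -0.34] gap 0.166 j [-0.321  0.092 -0.971  0.015 -0.311  0.517]
xyz [-0.838 -0.     0.545] turn [0. 0. 0.]
xyz [-2.795 -0.     1.817] turn [0. 0. 0.]
```

>>> step_arm(
  increments=[
    {"xyz": [-0.3,0,0.2],"turn": [0,0,0],"claw": 0.05},
    {"xyz": [-0.8,0,0.5],"turn": [0,0,0],"claw": 0.05},
    {"xyz": [-1.6,0,1],"turn": [0,0,0],"claw": 0.05},
    {"xyz": [-2.5,0,1.6],"turn": [0,0,0],"claw": 0.05},
    {"xyz": [-3.4,0,2.2],"turn": [0,0,0],"claw": 0.05},
    {"xyz": [-3.4,0,2.2],"turn": [0,0,0],"claw": 0.05},
    {"xyz": [-3.4,0,2.2],"turn": [0,0,0],"claw": 0.05},
  ],
)

```text
t: 11.52
tool_pos: [0.4759, -0.2611, 0.1888]
ee_rot: [0.787, 0.211, 0.429, -0.389]
ft_force: [-0.4, -0.4, -8.7]
finger_gap: 0.17
```

```bash
python3 -c "
from plan import *
show(); grab('wrist','w7');grab('scene','s7'); grab('top','t7')
s=cv2.imread('pics/s7.png');a=cv2.imread('pics/t7.png')
def c(im,x,y,w,h): return cv2.resize(im[y:y+h,x:x+w],(400,300),interpolation=cv2.INTER_CUBIC)
w=cv2.imread('pics/w7.png')
cv2.imwrite('pics/z7.png',np.vstack([np.hstack([c(s,130,210,120,90),c(a,400,165,120,90)]),np.hstack([c(w,160,50,320,240),c(s,0,0,640,400)])]))
"
```

```text
t 11.53 p [ 0.4759 -0.2611  0.1888] q [ 0.7873  0.2111  0.4294 -0.3888] F [-0.4 -0.4 -8.7] M [ 1.4   1.15 -0.04] gap 0.17 j [-0.321 -0.11  -0.813  0.378 -0.31   0.517]
```

View pics/z7.png

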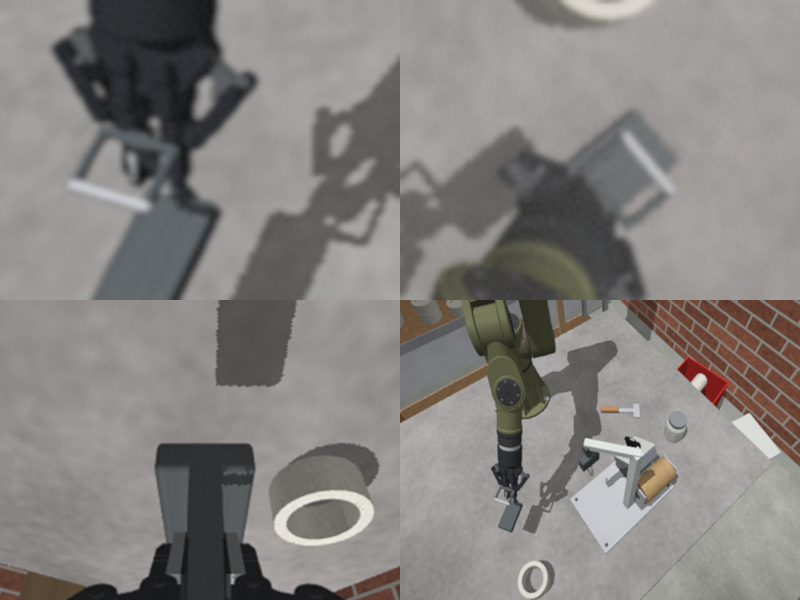

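The weight is lifted and gripped. Next I'll triangulate the white bar from the two fixed cameras to check for tilt or slip.

```bash
cat > bar.py <<'E'
from plan import *
def barpix(f,box):
    im,d,K,W=load(f); x,y,w,h=box; sub=im[y:y+h,x:x+w].astype(int).min(-1)
    th=np.median(sub)*.4+sub.max()*.6; m=np.zeros(im.shape[:2],np.uint8); m[y:y+h,x:x+w]=(sub>th)
    n,l,st,ce=cv2.connectedComponentsWithStats(m); i=1+np.argmax(st[1:,4]); pp=np.argwhere(l==i)[:,::-1].astype(float)
    mu=pp.mean(0); vt=np.linalg.svd(pp-mu)[2]; t=(pp-mu)@vt[0]; print(f,st[i],mu.round(1))
    return [mu+vt[0]*t.min(),mu,mu+vt[0]*t.max()],K,W
def ray(p,K,W): r=W[:3,:3]@np.array([(p[0]-K[0,2])/K[0,0],(p[1]-K[1,2])/K[1,1],1]); return W[:3,3],r/np.linalg.norm(r)
def tri(a,Ka,Wa,b,Kb,Wb):
    c1,r1=ray(a,Ka,Wa);c2,r2=ray(b,Kb,Wb)
    s=np.linalg.lstsq(np.stack([r1,-r2],1),c2-c1,rcond=None)[0]; p,q=c1+s[0]*r1,c2+s[1]*r2
    return (p+q)/2,np.linalg.norm(p-q)
def both(fs,bs,ft,bt):
    A,Ka,Wa=barpix(fs,bs);B,Kb,Wb=barpix(ft,bt)
    c,e=tri(A[1],Ka,Wa,B[1],Kb,Wb); print('bar',c.round(4),'miss',round(e,4))
    for nm,(X,K,W) in {'s':(A,Ka,Wa),'t':(B,Kb,Wb)}.items():
        E=[rayz(*p,c[2],K,W) for p in (X[0],X[2])]; dd=E[1]-E[0]; print(nm,'ang',np.degrees(np.arctan2(dd[1],dd[0])).round(1),'len',np.linalg.norm(dd).round(4))
    return c
E
python3 -c "
from bar import *
c=both('s7',(145,255,38,24),'t7',(462,200,48,28))
o=arm.get_obs(); R0=Rq(o['ee_rot']); print('bar in tool',R0.inv().apply(c-o['tool_pos']))
print('nominal', pose(BAR,YW)[1].inv().apply(BAR-pose(BAR,YW)[0]))
im,d,K,W=load('s7');P=pts(d,K,W); f=np.array([np.cos(YW),np.sin(YW),0])
# slab top plane
q=P[275:300,155:190].reshape(-1,3)
for u,v in ((162,298),(175,295),(185,280),(178,280)): print(u,v,P[v,u].round(4))
"

```

```text
s7 [151 265  23   7  55] [162.2 268. ]
t7 [468 206  14  16  38] [474.8 214.2]
bar [ 0.4948 -0.2908  0.2273] miss 0.0014
s ang 37.7 len 0.0492
t ang -141.8 len 0.0454
bar in tool [-0.01378373 -0.0029628   0.05055239]
nominal [-1.66571865e-02  1.97640465e-17  5.09318478e-02]
162 298 [ 0.5082 -0.3293  0.139 ]
175 295 [ 0.5168 -0.304   0.1348]
185 280 [ 0.4986 -0.2706  0.1352]
178 280 [ 0.4904 -0.283   0.1373]
```

```bash
python3 -c "
from plan import *
def t(b,y,n):
    p=pose(b,y); p=(p[0]+[0,0,.002],p[1]); print(n,ik(*p)); go(*p)
t([.475,-.15,.235],np.radians(-25),'mid')
t(st2w(np.array([-.14,-.107,.2335])),YAW,'pre')
t(st2w(np.array([-.070,-.107,.2335])),YAW,'over')
"

```

```text
mid (array([-0.21353698, -0.35066469, -0.97832629,  0.37854874, -0.12063403,
        0.1877679 ]), np.float64(3.895528871366382e-11), np.float64(8.812164317867944e-08))
xyz [-2.34   1.715 -3.195] turn [-23.04  -0.23  15.06]
pre (array([-0.01597073, -0.33655298, -0.97608446,  0.3559814 ,  0.02960066,
       -0.04561014]), np.float64(1.0604999290437358e-14), np.float64(2.769085366935695e-11))
xyz [-3.964  5.264 -5.792] turn [-45.88  -0.25  29.83]
over (array([-0.00566024, -0.17511429, -0.86879686,  0.30159847,  0.02398996,
       -0.0369568 ]), np.float64(1.5701164162106307e-16), np.float64(3.8186452997268686e-14))
xyz [-3.238  7.169 -4.657] turn [-45.88  -0.25  29.83]
```

>>> step_arm(
  increments=[
    {"xyz": [-0.5,0.3,-0.7],"turn": [-4,0,3],"claw": 0.05},
    {"xyz": [-1.2,0.8,-1.6],"turn": [-11,0,7],"claw": 0.05},
    {"xyz": [-1.8,1.3,-2.5],"turn": [-17,-0.1,11],"claw": 0.05},
    {"xyz": [-2.3,1.7,-3.2],"turn": [-23,-0.2,15],"claw": 0.05},
    {"xyz": [-2.8,2.6,-4],"turn": [-29,-0.2,19],"claw": 0.05},
    {"xyz": [-3.2,3.5,-4.6],"turn": [-35,-0.2,23],"claw": 0.05},
    {"xyz": [-3.6,4.4,-5.2],"turn": [-41,-0.2,26.5],"claw": 0.05},
    {"xyz": [-3.9,5.1,-5.7],"turn": [-45,-0.2,29],"claw": 0.05},
    {"xyz": [-3.96,5.26,-5.79],"turn": [-45.9,-0.2,29.8],"claw": 0.05},
    {"xyz": [-3.96,5.26,-5.79],"turn": [-45.9,-0.2,29.8],"claw": 0.05},
    {"xyz": [-3.96,5.26,-5.79],"turn": [-45.9,-0.2,29.8],"claw": 0.05},
  ],
)

```text
t: 13.05
tool_pos: [0.4725, 0.001, 0.193]
ee_rot: [0.878, -0.009, 0.478, 0.016]
ft_force: [-0.6, -1.0, -8.0]
finger_gap: 0.165
```

```bash
python3 -c "
from bar import *
show(); grab('scene','s8'); grab('top','t8')
s=cv2.imread('pics/s8.png');a=cv2.imread('pics/t8.png')
def c(im,x,y,w,h): return cv2.resize(im[y:y+h,x:x+w],(400,300),interpolation=cv2.INTER_CUBIC)
cv2.imwrite('pics/z8.png',np.hstack([c(s,230,140,160,120),c(a,290,130,120,90)]))
b=pose(st2w(np.array([-.070,-.107,.2335])),YAW); go(b[0]+[0,0,.002],b[1])
for n in('s8','t8'):
  im,d,K,W=load(n); print(proj(st2w(np.array([-.14,-.107,.2335])),K,W))
"

```

```text
t 13.05 p [0.4725 0.001  0.193 ] q [ 0.8781 -0.0091  0.4781  0.0159] F [-0.6 -1.  -8. ] M [-0.1   1.69 -0.05] gap 0.165 j [-0.017 -0.336 -0.976  0.357  0.029 -0.046]
xyz [1.265 0.03  1.973] turn [-0.05 -0.08  0.07]
(np.float64(285.21962030007035), np.float64(197.60275615653515))
(np.float64(347.69169006116954), np.float64(211.97891178536918))
```

View pics/z8.png

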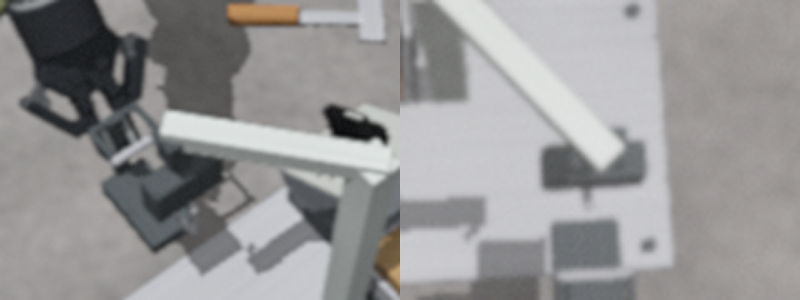

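```bash
python3 -c "
from bar import *
s=cv2.imread('pics/s8.png');a=cv2.imread('pics/t8.png')
def c(im,x,y,w,h): return cv2.resize(im[y:y+h,x:x+w],(400,400),interpolation=cv2.INTER_CUBIC)
cv2.imwrite('pics/z9.png',np.hstack([c(s,260,170,50,50),c(a,320,170,60,60)]))
for n,s_ in(('s8',.024),('t8',.024)):
  im,d,K,W=load(n)
  for y in(-.131,-.083):
    p=np.array(proj(st2w(np.array([-.14,y,.2335])),K,W)); print(n,(p-[260,170])*8 if n=='s8' else (p-[320,170])*400/60+[400,0])
"

```

```text
s8 [131.29417853 266.81788866]
s8 [271.03121881 175.60204235]
t8 [653.76664644 275.46157157]
t8 [515.44900084 284.2576902 ]
```

View pics/z9.png

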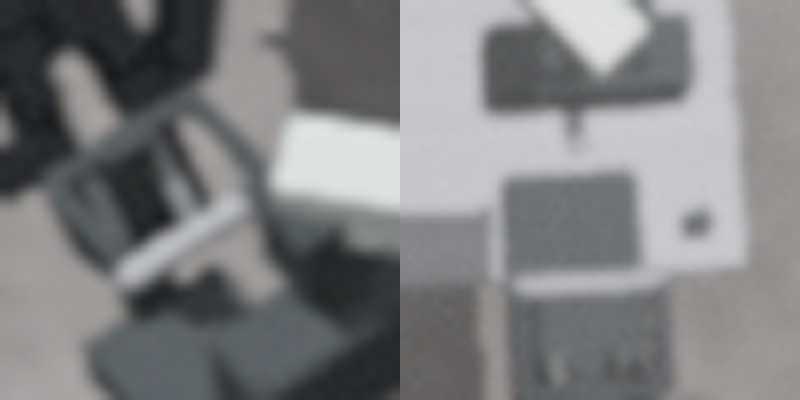

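```bash
python3 -c "
from bar import *
_,_,Ks,Ws=load('s8');_,_,Kt,Wt=load('t8')
s=np.array([182,240])/8+[260,170]; t=(np.array([592,281])-[400,0])*60/400+[320,170]
c,e=tri(s,Ks,Ws,t,Kt,Wt); print(c,e, RS.inv().apply(c-C0))
# hook tip in top view 
t=(np.array([574,145])-[400,0])*60/400+[320,170]; print('tip',RS.inv().apply(rayz(*t,.2175,Kt,Wt)-C0))
# slab near edge / sides at z~.2495
for q in((487,110),(690,97)):
  t=(np.array(q)-[400,0])*60/400+[320,170]; print('slab',RS.inv().apply(rayz(*t,.26,Kt,Wt)-C0))
"

```

```text
[ 0.50594436 -0.00135332  0.22718145] 0.003651821078738155 [-0.14094073 -0.11152512  0.22718145]
tip [-0.0908187 -0.1075496  0.2175   ]
slab [-0.08230442 -0.07627738  0.26      ]
slab [-0.0822647  -0.14535844  0.26      ]
```

The bar is at local x −0.141, y −0.11, z about 0.230, aligned with the hook. I'll rise 4 mm, then move in over the tip.

>>> step_arm(
  increments=[
    {"xyz": [-0.11,0,0.07],"turn": [0,0,0],"claw": 0.05},
    {"xyz": [0.1,0,0.4],"turn": [0,0,0],"claw": 0.05},
    {"xyz": [0.35,0,0.8],"turn": [0,0,0],"claw": 0.05},
    {"xyz": [0.6,0,1.2],"turn": [0,0,0],"claw": 0.05},
    {"xyz": [0.85,0,1.6],"turn": [0,0,0],"claw": 0.05},
    {"xyz": [1.05,0,1.9],"turn": [0,0,0],"claw": 0.05},
    {"xyz": [1.16,0,2.04],"turn": [0,0,0],"claw": 0.05},
    {"xyz": [1.16,0,2.04],"turn": [0,0,0],"claw": 0.05},
  ],
)

```text
t: 14.15
tool_pos: [0.5431, 0.0037, 0.1972]
ee_rot: [0.878, -0.009, 0.478, 0.016]
ft_force: [0.5, -0.3, -8.4]
finger_gap: 0.167
```

```bash
python3 -c "
from bar import *
show(); grab('scene','s9'); grab('wrist','w9')
s=cv2.imread('pics/s9.png');a=cv2.imread('pics/w9.png')
def c(im,x,y,w,h): return cv2.resize(im[y:y+h,x:x+w],(400,400),interpolation=cv2.INTER_CUBIC)
cv2.imwrite('pics/z10.png',np.hstack([c(s,270,160,70,70),c(a,160,0,320,320)]))
"

```

```text
t 14.15 p [0.5431 0.0037 0.1972] q [ 0.8782 -0.0091  0.478   0.0161] F [ 0.5 -0.3 -8.4] M [-0.07  1.69  0.03] gap 0.167 j [-0.007 -0.178 -0.861  0.314  0.023 -0.037]
```

View pics/z10.png

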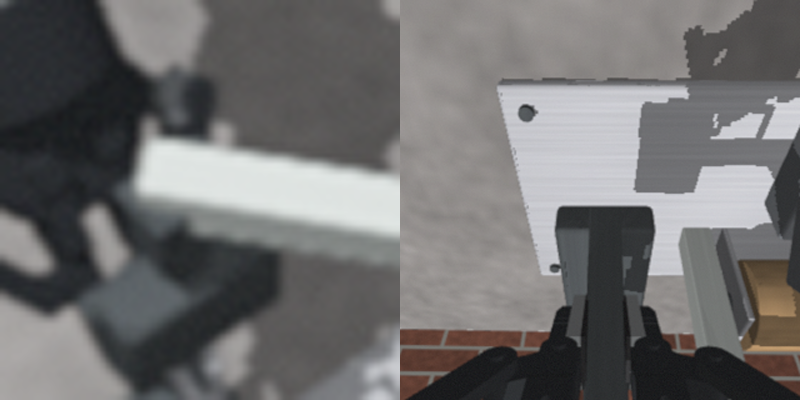

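>>> step_arm(
  increments=[
    {"xyz": [0.2,0,-0.13],"turn": [0,0,0],"claw": 0.05},
    {"xyz": [0.45,0,-0.3],"turn": [0,0,0],"claw": 0.05},
    {"xyz": [0.7,0,-0.45],"turn": [0,0,0],"claw": 0.05},
    {"xyz": [0.9,0,-0.585],"turn": [0,0,0],"claw": 0.05},
    {"xyz": [0.9,0,-0.585],"turn": [0,0,0],"claw": 0.05},
  ],
)

```text
t: 14.88
tool_pos: [0.5416, 0.0037, 0.1636]
ee_rot: [0.878, -0.009, 0.479, 0.016]
ft_force: [-0.5, -0.5, -7.3]
finger_gap: 0.167
```

```bash
python3 -c "
from bar import *
show(); grab('scene','s10')
s=cv2.imread('pics/s10.png')
cv2.imwrite('pics/z11.png',cv2.resize(s[160:235,265:365],(800,600),interpolation=cv2.INTER_CUBIC))
"

```

```text
t 14.88 p [0.5416 0.0037 0.1636] q [ 0.8776 -0.009   0.479   0.0161] F [-0.5 -0.5 -7.3] M [-0.06  1.68  0.03] gap 0.167 j [-0.007 -0.135 -0.914  0.22   0.023 -0.037]
```

View pics/z11.png

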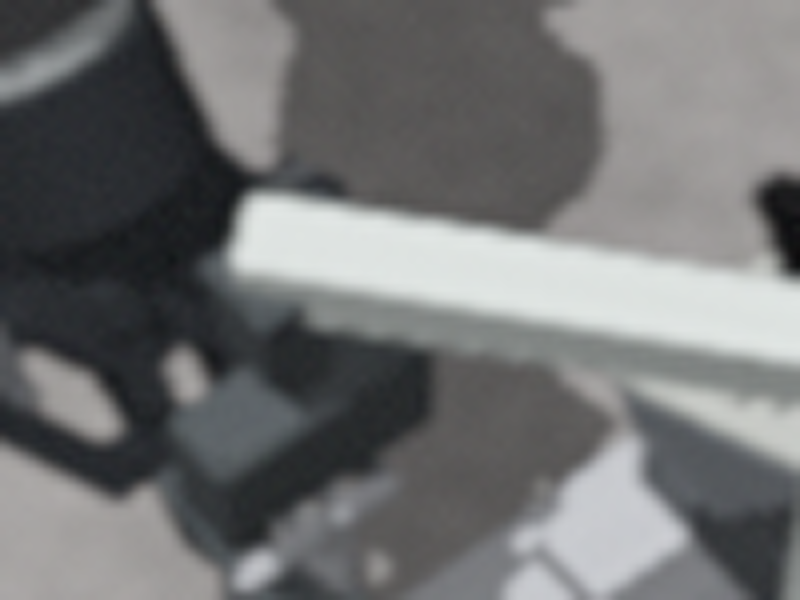

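The white bar end shows under the first weight at about (297,231), and nothing has touched so far. I'll lower in small steps.

>>> step_arm(
  increments=[
    {"xyz": [0.06,0,-0.04],"turn": [0,0,0],"claw": 0.05},
    {"xyz": [0.11,0,-0.07],"turn": [0,0,0],"claw": 0.05},
    {"xyz": [0.11,0,-0.07],"turn": [0,0,0],"claw": 0.05},
  ],
)

```text
t: 15.3
tool_pos: [0.542, 0.0037, 0.1603]
ee_rot: [0.878, -0.009, 0.479, 0.016]
ft_force: [-0.7, 0.1, -7.3]
finger_gap: 0.169
```

```bash
python3 -c "
from bar import *
show()"

```

```text
t 15.3 p [0.542  0.0037 0.1603] q [ 0.8778 -0.009   0.4786  0.0161] F [-0.7  0.1 -7.3] M [-0.07  1.68 -0.03] gap 0.169 j [-0.007 -0.129 -0.919  0.209  0.023 -0.037]
```

>>> step_arm(
  increments=[
    {"xyz": [0.06,0,-0.04],"turn": [0,0,0],"claw": 0.05},
    {"xyz": [0.11,0,-0.07],"turn": [0,0,0],"claw": 0.05},
    {"xyz": [0.11,0,-0.07],"turn": [0,0,0],"claw": 0.05},
  ],
)

```text
t: 15.68
tool_pos: [0.5419, 0.0037, 0.1561]
ee_rot: [0.878, -0.009, 0.479, 0.016]
ft_force: [0.1, 0.1, -8.0]
finger_gap: 0.165
```

```bash
python3 -c "
from bar import *
show()"

```

```text
t 15.68 p [0.5419 0.0037 0.1561] q [ 0.8777 -0.009   0.4788  0.0161] F [ 0.1  0.1 -8. ] M [-0.05  1.7  -0.05] gap 0.165 j [-0.007 -0.123 -0.926  0.197  0.023 -0.037]
```

>>> step_arm(
  increments=[
    {"xyz": [0.055,0,-0.036],"turn": [0,0,0],"claw": 0.05},
    {"xyz": [0.055,0,-0.036],"turn": [0,0,0],"claw": 0.05},
  ],
)

```text
t: 15.92
tool_pos: [0.5416, 0.0037, 0.1538]
ee_rot: [0.878, -0.009, 0.479, 0.016]
ft_force: [0.2, -1.0, -8.6]
finger_gap: 0.166
```

```bash
python3 -c "
from bar import *
show()"

```

```text
t 15.93 p [0.5416 0.0037 0.1538] q [ 0.8776 -0.009   0.4791  0.0161] F [ 0.2 -1.  -8.6] M [-0.05  1.7  -0.02] gap 0.166 j [-0.007 -0.12  -0.929  0.191  0.023 -0.037]
```

>>> step_arm(
  increments=[
    {"xyz": [0.055,0,-0.036],"turn": [0,0,0],"claw": 0.05},
    {"xyz": [0.055,0,-0.036],"turn": [0,0,0],"claw": 0.05},
  ],
)

```text
t: 16.18
tool_pos: [0.5426, 0.0037, 0.1528]
ee_rot: [0.878, -0.009, 0.478, 0.016]
ft_force: [0.7, 0.5, -4.3]
finger_gap: 0.163
```

```bash
python3 -c "
from bar import *
show(); grab('scene','s12'); grab('top','t12')
s=cv2.imread('pics/s12.png');a=cv2.imread('pics/t12.png')
def c(im,x,y,w,h): return cv2.resize(im[y:y+h,x:x+w],(400,400),interpolation=cv2.INTER_CUBIC)
cv2.imwrite('pics/z12.png',np.hstack([c(s,275,185,60,60),c(a,315,165,60,60)]))
im,d,K,W=load('s12')
for y in(-.134,-.086):
  for z in (.1905,.1945,.2): print(y,z,(np.array(proj(st2w(np.array([-.07,y,z])),K,W))-[275,185])*400/60)
"

```

```text
t 16.18 p [0.5426 0.0037 0.1528] q [ 0.8781 -0.009   0.4781  0.0161] F [ 0.7  0.5 -4.3] M [0.03 1.13 0.03] gap 0.163 j [-0.007 -0.117 -0.931  0.184  0.024 -0.037]
-0.134 0.1905 [135.97770624 333.61709395]
-0.134 0.1945 [135.26702861 328.18861061]
-0.134 0.2 [134.28089309 320.65605297]
-0.086 0.1905 [249.28196965 254.74232024]
-0.086 0.1945 [249.0107474  249.10731948]
-0.086 0.2 [248.63445734 241.28939612]
```

View pics/z12.png

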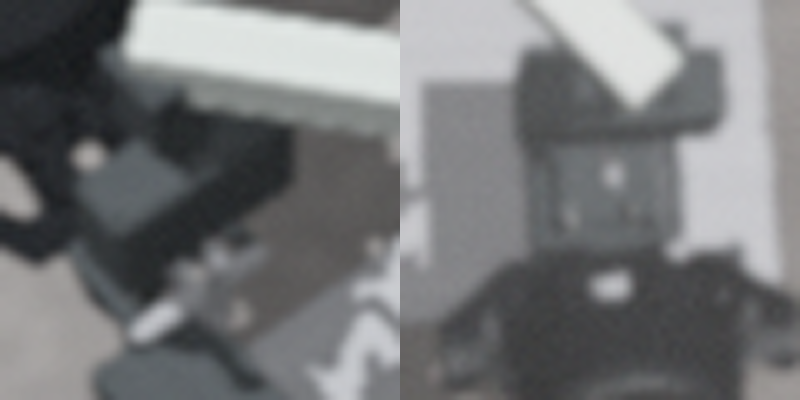

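Contact: Fz fell from −8.6 to −4.3 N with the bar at the predicted seat height, and in the top view the hook tip is the bright dot inside the loop. I'll settle a bit further.

>>> step_arm(
  increments=[
    {"xyz": [0.03,0,-0.02],"turn": [0,0,0],"claw": 0.05},
    {"xyz": [0.05,0,-0.033],"turn": [0,0,0],"claw": 0.05},
    {"xyz": [0.05,0,-0.033],"turn": [0,0,0],"claw": 0.05},
  ],
)

```text
t: 16.65
tool_pos: [0.5438, 0.0038, 0.1523]
ee_rot: [0.879, -0.009, 0.477, 0.016]
ft_force: [0.2, 0.5, 1.2]
finger_gap: 0.161
```

```bash
python3 -c "
from bar import *
show()"

```

```text
t 16.65 p [0.5438 0.0038 0.1523] q [ 0.8788 -0.009   0.4769  0.0162] F [0.2 0.5 1.2] M [0.01 0.31 0.06] gap 0.161 j [-0.007 -0.115 -0.932  0.178  0.024 -0.037]
```

```bash
python3 -c "
from bar import *
o=arm.get_obs();R0=Rq(o['ee_rot']);p=o['tool_pos']
for d in ([-.05,0,.01],[-.1,0,.03],[-.12,0,.1],[-.12,-.12,.12]):
  j,e,g=ik(p+d,R0); print(d,j.round(3),e,g); go(p+d,R0)
"

```

```text
[-0.05, 0, 0.01] [-0.008 -0.242 -1.     0.237  0.024 -0.038] 1.1019025273694165e-15 1.7056977484200325e-12
xyz [-1.187  0.062 -1.215] turn [0. 0. 0.]
[-0.1, 0, 0.03] [-0.01  -0.392 -1.03   0.364  0.025 -0.04 ] 0.0001658676681084768 0.40034602405019926
xyz [-2.654  0.123 -2.248] turn [0. 0. 0.]
[-0.12, 0, 0.1] [-0.01  -0.516 -0.924  0.587  0.025 -0.04 ] 1.023590579828626e-15 8.782730848958771e-13
xyz [-4.973  0.147 -1.535] turn [0. 0. 0.]
[-0.12, -0.12, 0.12] [-0.457 -0.444 -0.837  0.658  0.261 -0.424] 2.6641015202043807e-11 4.985589351122634e-08
xyz [-5.612 -3.851 -1.297] turn [0. 0. 0.]
```

>>> step_arm(
  increments=[
    {"xyz": [0,0,0],"turn": [0,0,0],"claw": 0.25},
    {"xyz": [0,0,0],"turn": [0,0,0],"claw": 0.35},
    {"xyz": [0,0,0],"turn": [0,0,0],"claw": 0.5},
    {"xyz": [0,0,0],"turn": [0,0,0],"claw": 0.7},
    {"xyz": [0,0,0],"turn": [0,0,0],"claw": 0.7},
    {"xyz": [0,0,0],"turn": [0,0,0],"claw": 0.7},
  ],
  squeeze=20,
)

```text
t: 17.4
tool_pos: [0.5438, 0.0037, 0.1523]
ee_rot: [0.879, -0.009, 0.477, 0.016]
ft_force: [0.1, 0.8, 0.5]
finger_gap: 0.697
```

```bash
python3 -c "
from bar import *
show(); grab('scene','s13'); grab('wrist','w13')
s=cv2.imread('pics/s13.png');a=cv2.imread('pics/w13.png')
def c(im,x,y,w,h): return cv2.resize(im[y:y+h,x:x+w],(400,400),interpolation=cv2.INTER_CUBIC)
cv2.imwrite('pics/z13.png',np.hstack([c(s,265,170,80,80),c(a,160,0,320,320)]))
"

```

```text
t 17.4 p [0.5438 0.0037 0.1523] q [ 0.8787 -0.009   0.477   0.0162] F [0.1 0.8 0.5] M [-0.01  0.6  -0.02] gap 0.697 j [-0.007 -0.115 -0.932  0.177  0.024 -0.037]
```

View pics/z13.png

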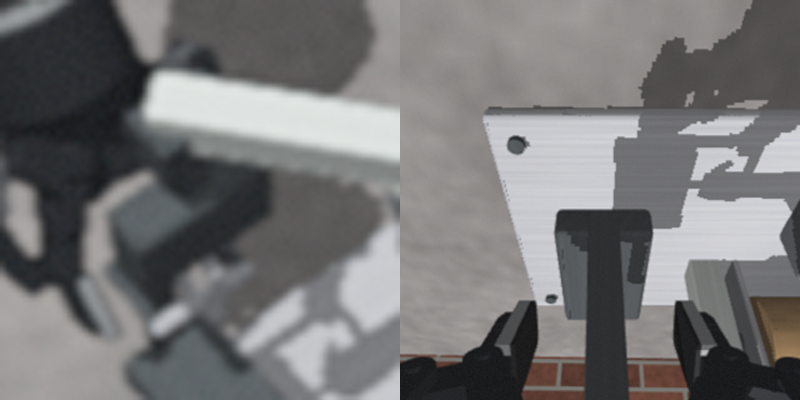

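The jaws are open with the strap standing free between them, and the weight hangs. Retreating backwards.

>>> step_arm(
  increments=[
    {"xyz": [-0.3,0,-0.35],"turn": [0,0,0],"claw": 0.7},
    {"xyz": [-0.7,0,-0.75],"turn": [0,0,0],"claw": 0.7},
    {"xyz": [-1.2,0,-1.2],"turn": [0,0,0],"claw": 0.7},
    {"xyz": [-2.2,0.1,-1.7],"turn": [0,0,0],"claw": 0.7},
    {"xyz": [-3.5,0.1,-1.8],"turn": [0,0,0],"claw": 0.7},
    {"xyz": [-5,0.1,-1.6],"turn": [0,0,0],"claw": 0.7},
    {"xyz": [-5.6,-1.9,-1.4],"turn": [0,0,0],"claw": 0.7},
    {"xyz": [-5.6,-3.8,-1.3],"turn": [0,0,0],"claw": 0.7},
    {"xyz": [-5.6,-5,-1.3],"turn": [0,0,0],"claw": 0.7},
    {"xyz": [-5.6,-5,-1.3],"turn": [0,0,0],"claw": 0.7},
    {"xyz": [-5.6,-5,-1.3],"turn": [0,0,0],"claw": 0.7},
  ],
)

```text
t: 18.88
tool_pos: [0.4243, -0.1501, 0.2714]
ee_rot: [0.879, -0.009, 0.477, 0.016]
ft_force: [-0.5, 0.9, 0.1]
finger_gap: 0.7
```

```bash
python3 -c "
from bar import *
show(); grab('scene','s14'); grab('wrist','w14'); grab('top','t14')
s=cv2.imread('pics/s14.png');a=cv2.imread('pics/w14.png');t=cv2.imread('pics/t14.png')
def c(im,x,y,w,h): return cv2.resize(im[y:y+h,x:x+w],(400,300),interpolation=cv2.INTER_CUBIC)
cv2.imwrite('pics/z14.png',np.vstack([np.hstack([c(s,255,160,120,90),c(t,300,140,120,90)]),np.hstack([c(a,0,0,640,400),c(s,0,0,640,400)])]))
"

```

```text
t 18.88 p [ 0.4243 -0.1501  0.2714] q [ 0.8785 -0.0085  0.4774  0.0161] F [-0.5  0.9  0.1] M [-0.03  0.6   0.03] gap 0.7 j [-0.559 -0.397 -0.81   0.665  0.31  -0.517]
```

View pics/z14.png

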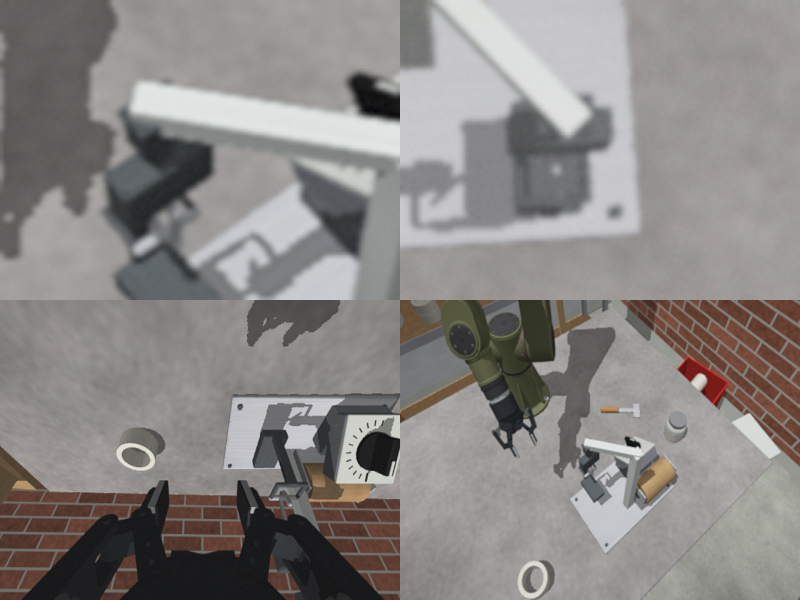

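The second weight hangs on the hook, clear of the robot. I'll let it settle for a few seconds and compare pictures.

>>> step_arm(
  increments=[
    {"xyz": [0,0,0],"turn": [0,0,0],"claw": 0.7},
    {"xyz": [0,0,0],"turn": [0,0,0],"claw": 0.7},
    {"xyz": [0,0,0],"turn": [0,0,0],"claw": 0.7},
    {"xyz": [0,0,0],"turn": [0,0,0],"claw": 0.7},
    {"xyz": [0,0,0],"turn": [0,0,0],"claw": 0.7},
    {"xyz": [0,0,0],"turn": [0,0,0],"claw": 0.7},
    {"xyz": [0,0,0],"turn": [0,0,0],"claw": 0.7},
    {"xyz": [0,0,0],"turn": [0,0,0],"claw": 0.7},
    {"xyz": [0,0,0],"turn": [0,0,0],"claw": 0.7},
    {"xyz": [0,0,0],"turn": [0,0,0],"claw": 0.7},
    {"xyz": [0,0,0],"turn": [0,0,0],"claw": 0.7},
    {"xyz": [0,0,0],"turn": [0,0,0],"claw": 0.7},
  ],
)

```text
t: 20.52
tool_pos: [0.4249, -0.1492, 0.2718]
ee_rot: [0.879, -0.009, 0.477, 0.017]
ft_force: [-0.3, -0.1, -0.2]
finger_gap: 0.7
```

>>> step_arm(
  increments=[
    {"xyz": [0,0,0],"turn": [0,0,0],"claw": 0.7},
    {"xyz": [0,0,0],"turn": [0,0,0],"claw": 0.7},
    {"xyz": [0,0,0],"turn": [0,0,0],"claw": 0.7},
    {"xyz": [0,0,0],"turn": [0,0,0],"claw": 0.7},
    {"xyz": [0,0,0],"turn": [0,0,0],"claw": 0.7},
    {"xyz": [0,0,0],"turn": [0,0,0],"claw": 0.7},
    {"xyz": [0,0,0],"turn": [0,0,0],"claw": 0.7},
    {"xyz": [0,0,0],"turn": [0,0,0],"claw": 0.7},
    {"xyz": [0,0,0],"turn": [0,0,0],"claw": 0.7},
    {"xyz": [0,0,0],"turn": [0,0,0],"claw": 0.7},
    {"xyz": [0,0,0],"turn": [0,0,0],"claw": 0.7},
    {"xyz": [0,0,0],"turn": [0,0,0],"claw": 0.7},
  ],
)

```text
t: 22.02
tool_pos: [0.425, -0.1492, 0.2718]
ee_rot: [0.879, -0.01, 0.477, 0.017]
ft_force: [-0.3, -0.1, -0.5]
finger_gap: 0.697
```

```bash
python3 -c "
from bar import *
show(); 
fs=[]
for k in range(6):
  im,d=grab('wrist','w15_%d'%k); fs.append(im.astype(float))
print([np.abs(f-fs[0])[80:330,400:560].max().round(0) for f in fs],[np.abs(f-fs[0])[80:330,400:560].mean().round(2) for f in fs])
im,d,K,W=load('w15_0')
cv2.imwrite('pics/z15.png',cv2.resize(im[130:350,340:640],(800,587),interpolation=cv2.INTER_CUBIC))
P=pts(d,K,W);Q=RS.inv().apply((P-C0).reshape(-1,3)).reshape(P.shape)
m=(d>0)&(abs(Q[...,0]+.07)<.07)&(abs(Q[...,1]+.11)<.045)&(Q[...,2]>.07)&(Q[...,2]<.32)
q=Q[m]
for z in np.arange(.08,.30,.01):
  s=q[(q[:,2]>=z)&(q[:,2]<z+.01)]
  if len(s): print(round(z,3),len(s),'x',s[:,0].min().round(4),s[:,0].max().round(4),'y',s[:,1].min().round(4),s[:,1].max().round(4))
"

```

```text
t 22.02 p [ 0.425  -0.1492  0.2718] q [ 0.8787 -0.0095  0.4769  0.0172] F [-0.3 -0.1 -0.5] M [ 0.02  0.54 -0.02] gap 0.697 j [-0.556 -0.397 -0.81   0.664  0.311 -0.517]
[np.float64(0.0), np.float64(26.0), np.float64(23.0), np.float64(28.0), np.float64(24.0), np.float64(25.0)] [np.float64(0.0), np.float64(1.14), np.float64(1.17), np.float64(1.18), np.float64(1.17), np.float64(1.15)]
0.08 121 x -0.1104 -0.0255 y -0.1345 -0.0839
0.09 362 x -0.1111 -0.0201 y -0.1348 -0.0829
0.1 1352 x -0.1112 -0.0195 y -0.1347 -0.0822
0.11 104 x -0.1122 -0.1001 y -0.1155 -0.0994
0.12 104 x -0.1116 -0.1004 y -0.1158 -0.0991
0.13 111 x -0.1115 -0.1014 y -0.1153 -0.0989
0.14 124 x -0.112 -0.1007 y -0.1155 -0.0989
0.15 130 x -0.1121 -0.1014 y -0.115 -0.0987
0.16 133 x -0.1125 -0.1009 y -0.1151 -0.0981
0.17 152 x -0.113 -0.102 y -0.1149 -0.0977
0.18 175 x -0.1124 -0.0661 y -0.1146 -0.0975
0.19 976 x -0.1127 -0.0544 y -0.1343 -0.079
0.2 111 x -0.0903 -0.0545 y -0.1121 -0.105
0.21 107 x -0.0911 -0.0539 y -0.1115 -0.1042
0.22 30 x -0.0597 -0.0545 y -0.1116 -0.105
0.27 42 x -0.0827 -0.0596 y -0.1434 -0.1005
0.28 188 x -0.0829 -0.0586 y -0.1434 -0.0995
0.29 152 x -0.0824 -0.0588 y -0.1431 -0.1237
```

View pics/z15.png

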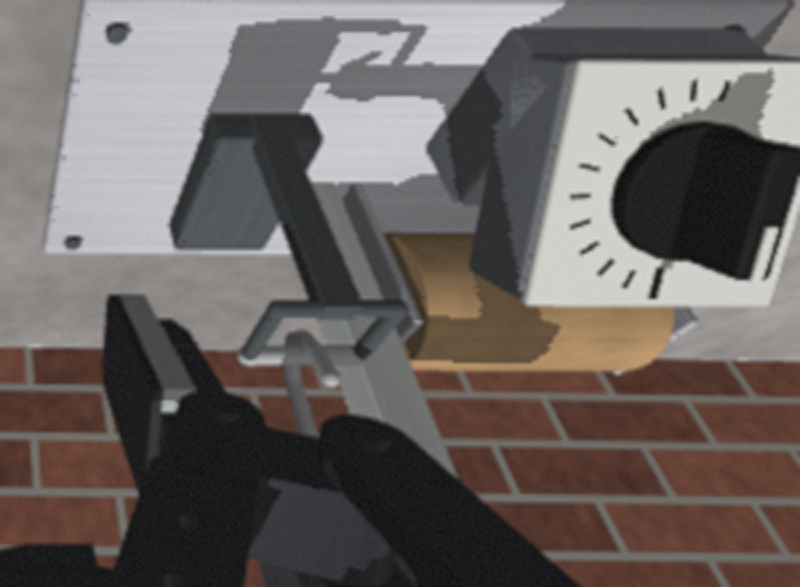

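The hook passes through the loop, the bar is seated, the strap is vertical and nothing is moving. The knob appears obliquely here, so I'll check its pointer by projection.

```bash
python3 -c "
from bar import *
im,d,K,W=load('w15_0')
for h,r,a in((0,.055,0),(.045,.032,0),(.045,.02,0),(.045,.032,.15),(.045,.032,-.15)):
  b=np.cos(a)*u_-np.sin(a)*y_; p=np.array(proj(DIAL+h*n_+r*b,K,W)); print(h,r,a,(p-[340,130])*800/300)
_,_,K,W=load('t14'); s=cv2.imread('pics/t14.png'); cv2.imwrite('pics/z16.png',cv2.resize(s[160:225,225:305],(640,520),interpolation=cv2.INTER_CUBIC))
for h,r,a in((0,.055,0),(.045,.032,0)): 
  b=u_; print((np.array(proj(DIAL+h*n_+r*b,K,W))-[225,160])*8)
"

```

```text
0 0.055 0 [639.28779565 278.93064066]
0.045 0.032 0 [735.90319147 270.53410333]
0.045 0.02 0 [743.00032236 246.414992  ]
0.045 0.032 0.15 [725.92346008 269.80028767]
0.045 0.032 -0.15 [746.30392302 269.83605005]
[259.72649132 122.70929198]
[256.79056059 251.62349007]
```

View pics/z16.png

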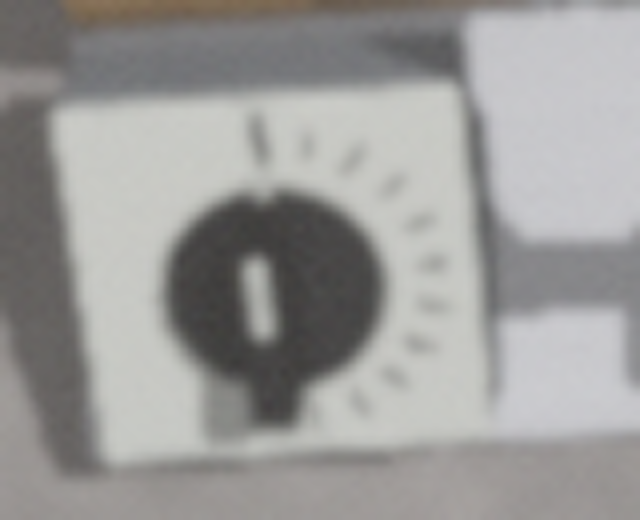

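```bash
python3 -c "
from bar import *
print(arm.finish_job()); show()"
```

```text
the job is handed in; nothing more can be done
None
the job is handed in; nothing more can be done
```

I turned the knob anticlockwise to its zero stop first, then hung the second weight from the hook, and handed the job in at about 22 s of the 72 s allowed.

- **Knob:** The stop was felt as a reaction moment of about 1.2 N m. Afterwards the pointer lined up with the long zero mark in both the wrist and top pictures.
- **Second weight:** The weight came off the gripper onto the hook as the arm lowered it; the wrist force went from about −8 N to about 0. In the last wrist picture the hook passes through the loop with the bar in its seat. The strap is vertical to about 1 mm over 70 mm.
- **Stillness:** Six wrist pictures over 0.3 s differed only by image noise, and the robot was well clear of everything.
- **Bystanders:** I never went near the tape roll, knife or tub. They look unmoved in the pictures, but I did not measure them again.
- **Disagreements:** The wrist camera and the fixed cameras differed by about 3–4 mm sideways, and one check of the bar's position missed by 3.7 mm. The hook made contact about 2–3 mm lower than I had predicted. In the last wrist picture, the zero mark and pointer also sat about 20–30 px (in the enlarged crop) from where I predicted, but their directions agreed. All of this was within the slack of the fit.

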